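# Wipe punched slugs off the bench plate into the chip tray

## Robot

A 6-joint arm with a two-finger parallel gripper is mounted at the origin on the work surface. World frame = base frame: x ahead of the robot, y to its left, z up, the work surface at z = 0. Lengths are in m, angles in degrees, forces in N, time in s.
With the tool pointing down it reaches from about 0.4 to 0.825 m from the base axis. Payload 7 kg.
Tool frame: the origin (TCP) lies between the finger pads; the fingertips stand 14 mm ahead of it and the grasp point (between the pads) lies 5 mm behind it (r.tips_ahead is the distance from the TCP to the fingertips, in m); z points along the fingers, y is the direction in which the jaws open and shut (so a half turn about z gives the same grasp; the last joint's range is limited). The gripper opens to 88 mm and grips with 3 to 60 N. Pads are 19 mm wide; open, the fingers measure 130 mm over their backs; the gripper's body (78 mm by 193 mm) begins 47 mm behind the grasp point.
Start: joints at [92.367, 20.546, 0.682, 0, -70.136, -16.507], TCP at [0.165, 0.655, 0.241] pointing down, gripper open.
Joint ranges: [-176.03, 176.03], [-82.01, 121.73], [-58.28, 71.71], [-173.87, 95.51], [-174.79, -0.11], [-173.66, 173.66]. Speed limits (degrees/s): [136.94, 136.94, 172.46, 180, 180, 180].

## Interface

Orientations are given as [roll, pitch, yaw] about the fixed x, y, z axes, in that order (R = Rz(yaw) Ry(pitch) Rx(roll)).
In Python, from plant import r gives the robot as it stands.
- The arm moves only by the tool apply_moves, never from a script. Its arguments are lists of equal length, an entry for each row: "slide": the shift along the tool's x, y, z as a fraction of full scale, a list of three; "turn": the turn, a rotation vector about the tool's x, y, z as a fraction of full scale, a list of three; "jaw": the closure, from 0 (fully open) to 1 (shut). In form: {"slide": [[dx, dy, dz], ...], "turn": [[wx, wy, wz], ...], "jaw": [jaw, ...]}. A call has 1 to 8 rows; each row shifts and turns the commanded pose from where the row before left it, along the tool's axes as they then stand; what a row does not reach is not made up. Full scale, the value 1, is 0.1 m for a shift and 1.5 rad for a turn. A row lasts 1/10 s, in which the tool goes at most 50 mm and 8.59 degrees, less where a joint would pass 70% of its speed; a pose out of reach is approached as far as the arm can. A call with a number of a shift or a turn outside -1 to 1 is refused whole. A call with a gripper value outside its range is refused whole. The fingers move at their own pace and stop on an object; "newtons" is the grip in N (left out, the last holds). Time passes only in rows, so rows that do not move let the fingers close. It gives the time, the measured TCP pose, the force and the opening at its end, in the units of the state.
- r.get_state(): the state, without advancing time (a new reading comes with each control period).
- r.capture(name): name is "side" or "top"; returns a dict with "pixels" (480x640x3 uint8, blue, green, red), "depth" (480x640 float32, m along the optical axis (not along the pixel's ray), 0 where there is no reading), "fx", "fy", "cx", "cy" (pixels), "dist_coeffs" ([k1, k2, p1, p2, k3] as OpenCV has them; the pictures are not rectified), "rvec" (rotation vector, rad) and "tvec" (3), from world to camera coordinates, as OpenCV has them. Camera axes: x right, y down, z forward; pixel columns grow to the right and rows downward; lengths in m; the calibration is good to about 2 mm. A picture is of the moment at which its call begins.
- r.close_job(): hands the job in, once; it reports no verdict.
The state is a dict: "time_s": time; "joints": joint angles; "qd": joint speeds; "joint_torque": joint torques, N m; "tcp_pos": TCP position; "eef_rot": TCP orientation; "contact_force": force on the tool from outside, world axes, zero at the start; "moment": the same for the moment, N m; "gripper_width": finger opening in m.
Only numpy, scipy, OpenCV 4.12 (cv2) and the standard library are available. Lean on these libraries where they do the work, as an engineer would, in place of code of your own. Each camera call takes 0.05 s, during which the arm holds its last target.

## Task

Take the scraper block from its wooden rest, set it down flat on the steel plate and wipe all five loose steel slugs off the end of the plate into the chip tray, then put the scraper back flat in the recess of its rest. The slugs are sharp, so keep the fingers off them and move them only with the scraper; do not knock the lamp that hangs over the plate, and leave the discs, the tube offcut and the jar where they are.

Things in the scene. Friction and masses are not known exactly. Their poses are not given: they have to be found in the camera images.
- plate: Bright ground steel plate standing on four feet, fixed to the bench: 170 (its x) x 240 (its y) mm, flat top face 50 mm above the bench, no rim. Origin on the bench under its centre; its x points away from the robot (within about 12 degrees), its y along the plate to the left. The slugs lie within 48 mm of the centre in x and 65 mm in y; the strips of the plate 50 mm wide at both y ends are free.
- tray: Open aluminium chip tray, fixed, 190 (its x) x 130 (its y) x 32 mm high, walls 3 mm. Origin under its centre on the bench. It lies against one y end of the plate, either left or right, centred 175 mm from the plate's centre, its edge tucked 10 mm under the plate's overhang so that what goes over that edge falls in. Its axes are parallel to the plate's.
- rest: Light wooden block, fixed, 156 (its x) x 64 (its y) mm, at the other y end of the plate, centred 175 mm from the plate's centre, turned up to 9 degrees against the plate. In its top is a shallow recess 134 x 46 mm, floor 50 mm above the bench (level with the plate's top), rim 8 mm high. Origin on the bench under its centre.
- scraper_mid (a point): Middle of the scraper, half-way up (45 mm above its underside). The scraper: aluminium block 120 (its x) x 30 (its y) x 25 mm high, with an upright wooden handle on top, 24 (x) x 25 (y) mm, from 25 to 90 mm above the underside, standing 30 mm off the middle towards the robot end (-x). At the start that handle end is nearest the robot. Smooth flat long faces do the wiping. 0.24 to 0.39 kg, loose, standing in the rest's recess at the start with its x along the recess.
- scraper_grip (a point): Point on the axis of the scraper's handle, 62 mm above the scraper's underside, 30 mm from scraper_mid along the scraper's -x: a good place to grip, fingers closing along the scraper's y (25 mm).
- lamp: Bench lamp, fixed: a bar 40 (x) x 260 (y) mm that hangs along the plate's y above its middle, underside 222 mm, top 268 mm above the bench, from 25 mm short of to 15 mm beyond the plate's centre line in x; carried by a thin post 150 mm beyond the plate's centre. Origin at the plate's origin, same axes. A gripper held upright over the scraper's handle runs into it; one leaning back towards the robot by 25 to 45 degrees passes in front of it.
- chip0: Loose dark steel round slug, diameter 18 mm, 8 mm thick, 15 g, lying flat on the plate. Origin at the centre of its underside.
- chip1: Loose dark steel square slug, 16 x 16 mm, 8 mm thick, 15 g, lying flat on the plate. Origin at the centre of its underside.
- chip2: Loose dark steel short strip, 24 x 10 mm, 8 mm thick, 15 g, lying flat on the plate. Origin at the centre of its underside.
- chip3: Loose dark steel round slug, diameter 18 mm, 8 mm thick, 15 g, lying flat on the plate. Origin at the centre of its underside.
- chip4: Loose dark steel short strip, 24 x 10 mm, 8 mm thick, 15 g, lying flat on the plate. Origin at the centre of its underside.
- disc_stack: Bystander: loose stack of black grinding discs, 114 mm across, 18 mm high, flat on the bench nearer the robot than the plate. Origin under its centre.
- tube_offcut: Bystander: loose offcut of square steel tube, 40 x 120 x 40 mm high, on the bench nearer the robot than the plate. Origin under its centre.
- jar: Bystander: loose grey jar with black cap, 60 mm across, 85 mm high, on the bench to the left of the plate, outside what stands at its left end. Origin under its centre.

How it is judged:
By the outcome, as a careful person would: the job done as asked, in the order asked, and still so for the second after the job is handed in, with the robot touching nothing.
It also fails if it takes over 58 s, if anything falls off the work surface, if the arm or the gripper's body presses on something with over 40 N, if the wrist force passes 120 N, or if a joint passes its speed limit or range.

## Working session

There is one attempt and no reset: what is moved stays moved. The work goes in short steps, Python scripts to look and compute and a tool call to move; the robot and the scene stay as the last step left them, time stands still between calls to the robot, and variables do not carry over. Pictures are saved under pics/ and viewed, and the job is handed in when it is done.

Besides the shell and the picture viewer there is one more tool, called after ">>>" as name(argument=value, ...) on one line, values as JSON. apply_moves: Moves the arm, as the interface text tells. Shift numbers are shares of 0.1 m and turn numbers shares of 1.5 rad, none past 1 either way. Its arguments: {"type":"object","properties":{"slide":{"type":"array"},"turn":{"type":"array"},"jaw":{"type":"array"},"newtons":{"type":"number"}},"required":["slide","turn","jaw"]}

```bash
ls; mkdir -p pics
python3 - <<'E'
from plant import r
import cv2,numpy as np,pickle
print(r.get_state())
for n in("side","top"):
    c=r.capture(n); cv2.imwrite(f"pics/{n}0.png",c["pixels"]); pickle.dump(c,open(f"{n}0.pkl","wb"))
    R=cv2.Rodrigues(np.array(c["rvec"],float))[0]; print(n,c["fx"],c["cx"],c["cy"],c["dist_coeffs"],(-R.T@np.array(c["tvec"]).reshape(3)),R[2])
E
```

```text
pics
{'time_s': 0.0, 'joints': array([ 9.23646427e+01,  2.05910550e+01,  6.32712850e-01, -2.01289598e-02,
       -7.01365086e+01, -1.65044421e+01]), 'qd': array([ 0.01376603, -0.0016723 ,  0.00041089, -0.03612932, -0.02566045,
        0.07450404]), 'joint_torque': array([ 1.60283129e-03, -5.82723749e+01,  2.93043405e+01,  6.99700847e+00,
        7.07450919e-03, -1.53832971e-04]), 'tcp_pos': array([0.16483378, 0.65406888, 0.23961888]), 'eef_rot': array([ 1.79903681e+02, -8.80592561e-03, -1.41466471e+01]), 'contact_force': array([-0.44083415,  1.04691897, -1.1769146 ]), 'moment': array([-0.03289452,  0.06343166, -0.0268868 ]), 'gripper_width': 0.08714153354893096}
side 517.7961317122459 317.7897422779614 240.58780679026515 [0.0251102 0.        0.        0.        0.       ] [ 0.34594295 -0.62425742  0.5530737 ] [ 0.21275191  0.8246602  -0.52409177]
top 493.25604754913786 317.2473334678122 245.2815423192949 [-0.10634133  0.          0.          0.          0.        ] [0.35890139 0.077141   0.84471698] [ 0.22827666 -0.01261926 -0.97351452]
```

View pics/side0.png

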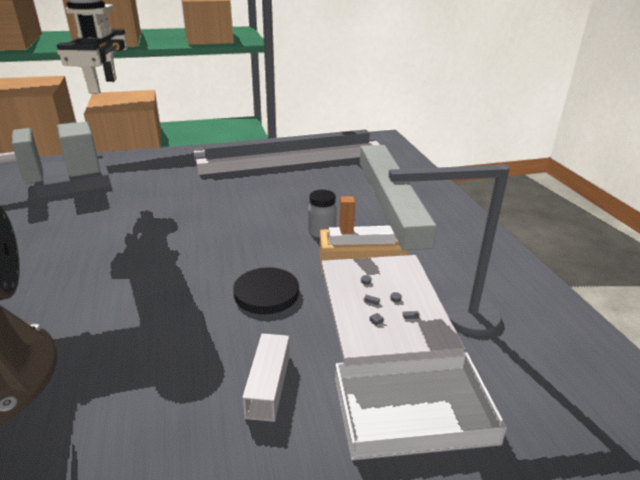

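View pics/top0.png

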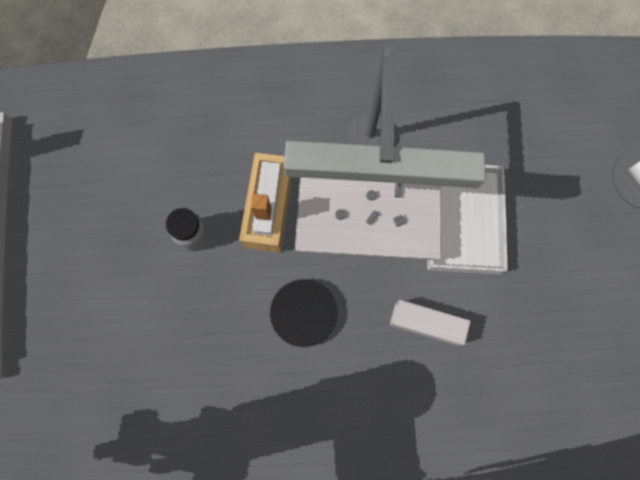

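Both views show the rest on the left (+y) with the scraper and the tray on the right (-y). The slugs are in side view at about (366,280), (372,300), (396,297), (377,319) and (411,315). I'll zoom in for the measurements.

```bash
cat > h.py <<'E'
import cv2,numpy as np,pickle
def load(n): return pickle.load(open(n,"rb"))
def cast(c,uv,z):
    K=np.array([[c["fx"],0,c["cx"]],[0,c["fy"],c["cy"]],[0,0,1]]);R=cv2.Rodrigues(np.array(c["rvec"],float))[0];t=np.array(c["tvec"]).reshape(3)
    p=cv2.undistortPoints(np.array(uv,float).reshape(-1,1,2),K,np.array(c["dist_coeffs"])).reshape(-1,2)
    d=np.c_[p,np.ones(len(p))]@R; o=-R.T@t
    return o+d*((z-o[2])/d[:,2])[:,None]
def proj(c,P):
    K=np.array([[c["fx"],0,c["cx"]],[0,c["fy"],c["cy"]],[0,0,1]])
    return cv2.projectPoints(np.array(P,float).reshape(-1,3),np.array(c["rvec"],float),np.array(c["tvec"],float),K,np.array(c["dist_coeffs"]))[0].reshape(-1,2)
E
python3 - <<'E'
from h import *
s=load("side0.pkl")["pixels"];t=load("top0.pkl")["pixels"]
cv2.imwrite("pics/s1.png",cv2.resize(s[190:370,310:510],None,fx=4,fy=3.3333,interpolation=cv2.INTER_CUBIC)[:600])
cv2.imwrite("pics/t1.png",cv2.resize(t[130:280,230:430],None,fx=4,fy=4,interpolation=cv2.INTER_CUBIC))
E
```

```text
(no output)
```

View pics/s1.png

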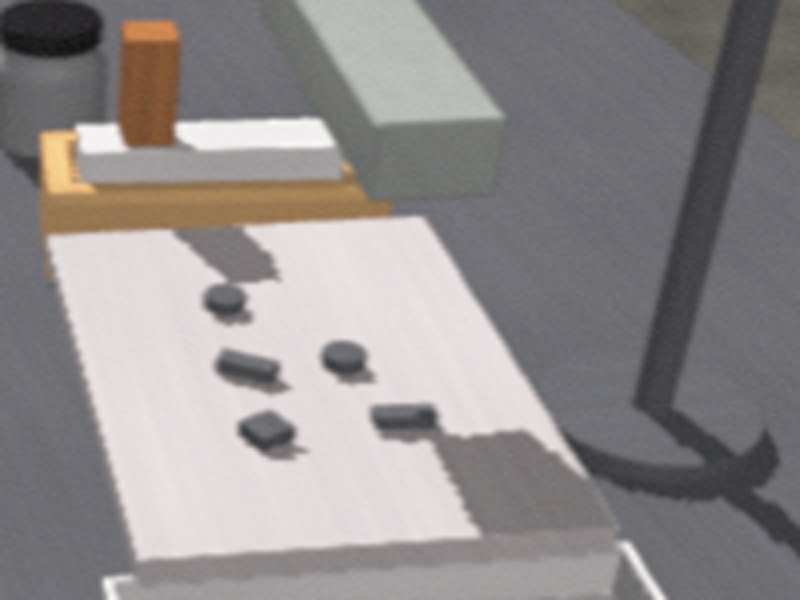

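View pics/t1.png

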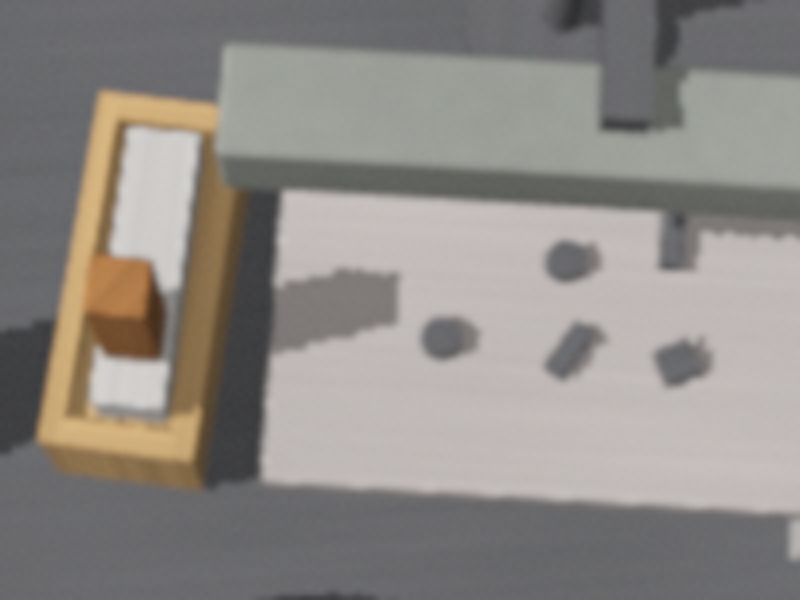

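Run:
```python
from h import *
S=load("side0.pkl");T=load("top0.pkl")
s=lambda L:[(310+u/4-.375,190+v/3.3333-.35) for u,v in L]
t=lambda L:[(230+u/4-.375,130+v/4-.375) for u,v in L]
np.set_printoptions(precision=4,suppress=True)
pl=cast(S,s([(50,235),(425,216),(615,528),(137,560)]),.05);print("plate S",pl)
print("centre",pl.mean(0),"yaw",[np.degrees(np.arctan2(*(d:=b-a)[[1,0]])) for a,b in[(pl[0],pl[1]),(pl[3],pl[2])]],[np.degrees(np.arctan2(-(b-a)[0],(b-a)[1])) for a,b in[(pl[3],pl[0]),(pl[2],pl[1])]], [np.linalg.norm(pl[i]-pl[i-1]) for i in range(4)])
print("plate T nearleft",cast(T,t([(263,483)]),.05),cast(T,[(440.5,258)],.05))
print("leftedge",cast(T,t([(280,195),(263,483)]),.05)); 
e=cast(T,t([(263,483),(790,513)]),.05);print("near edge yaw",np.degrees(np.arctan2(-(e[0]-e[1])[0],(e[0]-e[1])[1])))
# rest outer top corners z .058
q=cast(T,t([(100,92),(40,443),(190,463)]),.058);print("rest",q)
print("rest yaw",np.degrees(np.arctan2(*(q[0]-q[1])[[1,0]])), "c", (q[0]+q[2])/2)
# scraper block top z .075
b=cast(T,t([(125,127),(200,130),(166,413),(90,408)]),.075);print("block T",b,b.mean(0),[np.degrees(np.arctan2(*(x)[[1,0]])) for x in(b[0]-b[3],b[1]-b[2])],np.linalg.norm(b[0]-b[3]),np.linalg.norm(b[0]-b[1]))
b=cast(S,s([(77,126),(77+245,118),(341,151),(78,155)]),.075);print("block S",b,b.mean(0),np.degrees(np.arctan2(*(b[2]-b[3])[[1,0]])),np.linalg.norm(b[2]-b[3]))
h=cast(T,t([(86,285),(152,258),(95,257),(162,312)]),.14)
h=cast(T,t([(95,256),(150,258),(162,313),(86,312)]),.14);print("handle T",h,h.mean(0))
h=cast(S,s([(122,24),(176,24),(180,42),(122,42)]),.14);print("handle S",h,h.mean(0))
print("chips S (z.054)",cast(S,s([(225,300),(344,357),(247,366),(267,430),(404,417)]),.054))
print("chips T",cast(T,t([(442,337),(567,261),(572,350),(680,362),(673,240)]),.054))
print("lamp T top z.268",cast(T,t([(225,45),(220,157)]),.268), cast(T,[(484,154),(482,183)],.268))
print("jar",cast(S,[(322,197)],.085),"disc",cast(T,[(305,312)],.018),"tube",cast(T,[(399,301),(470,322)],.04))
```

```text
plate S [[ 0.5417  0.1024  0.05  ]
 [ 0.7089  0.0819  0.05  ]
 [ 0.6777 -0.1548  0.05  ]
 [ 0.5108 -0.1343  0.05  ]]
centre [ 0.6098 -0.0262  0.05  ] yaw [np.float64(-6.981098327416874), np.float64(-7.010725307456403)] [np.float64(-7.417994870697944), np.float64(-7.493982177354252)] [np.float64(0.2386928752072959), np.float64(0.16845703354651317), np.float64(0.2387824456298622), np.float64(0.16813970380236867)]
plate T nearleft [[0.5388 0.1034 0.05  ]] [[ 0.5114 -0.1356  0.05  ]]
leftedge [[0.6646 0.0899 0.05  ]
 [0.5388 0.1034 0.05  ]]
near edge yaw -6.803281657245756
rest [[0.7137 0.1649 0.058 ]
 [0.5594 0.194  0.058 ]
 [0.5472 0.1326 0.058 ]]
rest yaw -10.702855214589702 c [0.6304 0.1487 0.058 ]
block T [[0.6894 0.1529 0.075 ]
 [0.6861 0.1215 0.075 ]
 [0.5644 0.1402 0.075 ]
 [0.5684 0.1709 0.075 ]] [0.6271 0.1464 0.075 ] [np.float64(-8.460105680125217), np.float64(-8.759335507587217)] 0.12238920628888042 0.031574476938935926
block S [[0.5711 0.168  0.075 ]
 [0.6842 0.1508 0.075 ]
 [0.6797 0.1152 0.075 ]
 [0.5634 0.1381 0.075 ]] [0.6246 0.143  0.075 ] -11.109674423668515 0.11848822834430486
handle T [[0.6099 0.1594 0.14  ]
 [0.6078 0.1387 0.14  ]
 [0.5858 0.135  0.14  ]
 [0.588  0.1634 0.14  ]] [0.5979 0.1491 0.14  ]
handle S [[0.5879 0.1596 0.14  ]
 [0.6112 0.1543 0.14  ]
 [0.6067 0.1341 0.14  ]
 [0.5822 0.1398 0.14  ]] [0.597 0.147 0.14 ]
chips S (z.054) [[ 0.5956  0.0245  0.054 ]
 [ 0.6264 -0.0295  0.054 ]
 [ 0.5871 -0.0272  0.054 ]
 [ 0.5793 -0.0723  0.054 ]
 [ 0.6321 -0.0756  0.054 ]]
chips T [[ 0.5959  0.0255  0.054 ]
 [ 0.6262 -0.0297  0.054 ]
 [ 0.587  -0.0284  0.054 ]
 [ 0.5791 -0.0732  0.054 ]
 [ 0.633  -0.0756  0.054 ]]
lamp T top z.268 [[0.6326 0.1013 0.268 ]
 [0.5946 0.1045 0.268 ]] [[ 0.6008 -0.15    0.268 ]
 [ 0.5618 -0.1416  0.268 ]]
jar [[0.5846 0.2715 0.085 ]] disc [[0.4396 0.0937 0.018 ]] tube [[ 0.4459 -0.0614  0.04  ]
 [ 0.4038 -0.1751  0.04  ]]
```

Measured positions:
- Plate centre is about (0.610,-0.026), yaw about -7.2°.
- Rest and scraper yaw is about -10°.
- Handle axis is about (0.597,0.148).
- The slugs lie within about ±30 mm in plate x, so one wipe will cover them.

I'll move to a spot in front of the lamp, then lean the tool.

>>> apply_moves(slide=[[0.247,0.25,-0.0125],[0.247,0.25,-0.0125],[0.247,0.25,-0.0125],[0.247,0.25,-0.0125],[0.247,0.25,-0.0125],[0.247,0.25,-0.0125],[0.247,0.25,-0.0125],[0.247,0.25,-0.0125]], turn=[[0,0,0],[0,0,0],[0,0,0],[0,0,0],[0,0,0],[0,0,0],[0,0,0],[0,0,0]], jaw=[0,0,0,0,0,0,0,0])

```text
time_s: 0.9
tcp_pos: [0.3081, 0.4108, 0.2504]
eef_rot: [180.0, 0.0, -14.1]
contact_force: [0.7, -0.7, 1.1]
gripper_width: 0.0878
```

>>> apply_moves(slide=[[0.247,0.25,-0.0125],[0.247,0.25,-0.0125],[0.247,0.25,-0.0125],[0.247,0.25,-0.0125],[0.247,0.25,-0.0125],[0.247,0.25,-0.0125],[0.247,0.25,-0.0125],[0.247,0.25,-0.0125]], turn=[[0,0,-0.048],[0,0,0],[0,0,0],[0,0,0],[0,0,0],[0,0,0],[0,0,0],[0,0,0]], jaw=[0,0,0,0,0,0,0,0])

```text
time_s: 1.7
tcp_pos: [0.4658, 0.1782, 0.2605]
eef_rot: [180.0, 0.0, -10.0]
contact_force: [0.6, 0.5, 0.1]
gripper_width: 0.0875
```

Next I lean 35° in 5 rows about tool +y.

>>> apply_moves(slide=[[0,0,0],[0,0,0],[0,0,0],[0,0,0],[0,0,0],[0,0,0]], turn=[[0,0.0814,0],[0,0.0814,0],[0,0.0814,0],[0,0.0814,0],[0,0.0814,0],[0,0,0]], jaw=[0,0,0,0,0,0])

```text
time_s: 2.3
tcp_pos: [0.4638, 0.1764, 0.2583]
eef_rot: [179.5, -34.5, -9.6]
contact_force: [1.1, -0.5, -0.3]
gripper_width: 0.0874
```

```bash
cat >> h.py <<'E'
from scipy.spatial.transform import Rotation as Ro
np.set_printoptions(precision=4,suppress=True)
def delta(s,target):
    R=Ro.from_euler("xyz",s["eef_rot"],degrees=True).as_matrix()
    return R.T@(np.array(target)-s["tcp_pos"])*10, R
E
python3 - <<'E'
from h import *
from plant import r
s=r.get_state(); print(s["tcp_pos"],s["eef_rot"],s["joints"])
g=np.array([.597,.1485,.112])
d,R=delta(s,g); print(R)
tz=R[:,2]; tcp=g+.005*tz
print("pre",delta(s,tcp-.10*tz)[0],"final",delta(s,tcp)[0],tcp)
c=r.capture("side");cv2.imwrite("pics/s2.png",c["pixels"])
E
```

```text
[0.4638 0.1764 0.2583] [179.513  -34.4865  -9.6297] [ 60.4213 -10.8609 -56.9848  50.7131 -43.7394 -17.9638]
[[ 0.8126 -0.172   0.5568]
 [-0.1379 -0.9851 -0.1031]
 [ 0.5662  0.007  -0.8242]]
pre [0.2928 0.0359 1.0262] final [0.2928 0.0359 2.0262] [0.5998 0.148  0.1079]
```

View pics/s2.png

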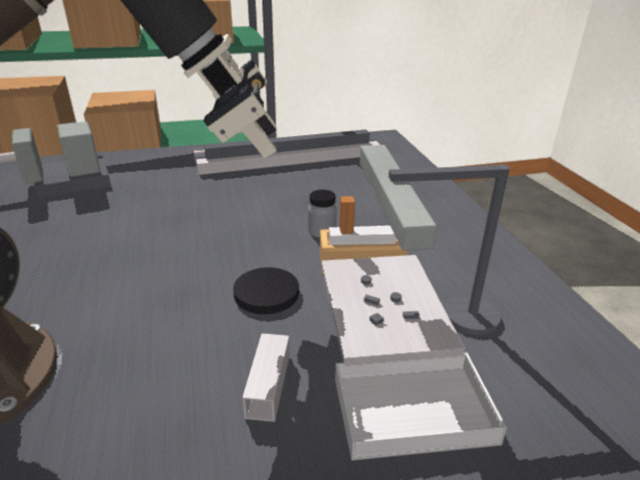

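The picture shows the gripper leaning, in front of the lamp and clear of everything, with tips at about (270,150). Joint 3 is close to its limit, but moving outward relieves it.

>>> apply_moves(slide=[[0.1,0.012,0.25],[0.1,0.012,0.25],[0.093,0.012,0.26],[0,0,0.26],[0,0,0]], turn=[[0,0,0],[0,0,0],[0,0,0],[0,0,0],[0,0,0]], jaw=[0,0,0,0,0])

```text
time_s: 2.85
tcp_pos: [0.5532, 0.1623, 0.1981]
eef_rot: [179.5, -33.6, -10.3]
contact_force: [0.5, -0.5, 0.1]
gripper_width: 0.0877
```

Run:
```python
from h import *
from plant import r
s=r.get_state(); print(s["tcp_pos"],s["eef_rot"],s["joints"])
g=np.array([.597,.1485,.112])
d,R=delta(s,g); tz=R[:,2]; tcp=g+.005*tz
print("final",delta(s,tcp)[0],tcp)
for n in("side","top"):
    c=r.capture(n);cv2.imwrite(f"pics/{n}3.png",c["pixels"])
    p=proj(c,[g,s["tcp_pos"]]);print(n,p)
    x=c["pixels"][100:300,230:430] if n=="top" else c["pixels"][100:300,230:430]
    cv2.imwrite(f"pics/{n}3.png",cv2.resize(x,None,fx=3,fy=3))
```

```text
[0.5532 0.1623 0.1981] [179.521  -33.641  -10.2727] [ 37.0375   0.5425 -57.9869  73.8572 -25.4549 -24.4375]
final [-0.0975  0.0499  1.0196] [0.5997 0.148  0.1078]
side [[346.2443 213.1901]
 [321.1373 167.5368]]
top [[262.8746 206.9693]
 [247.0611 218.9757]]
```

View pics/side3.png

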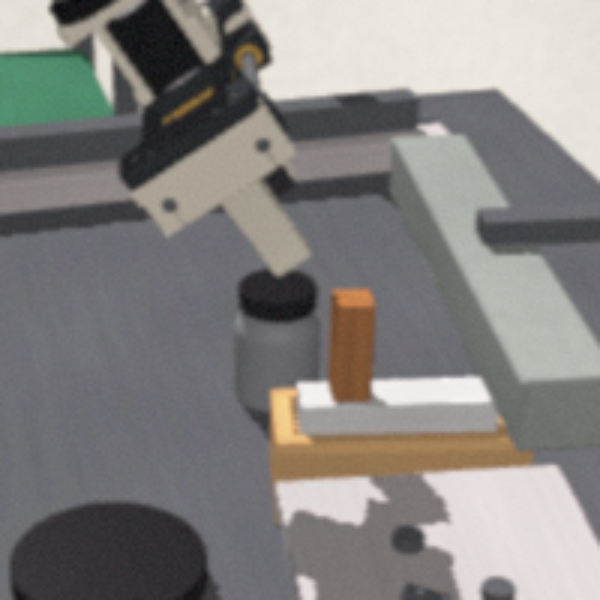

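View pics/top3.png

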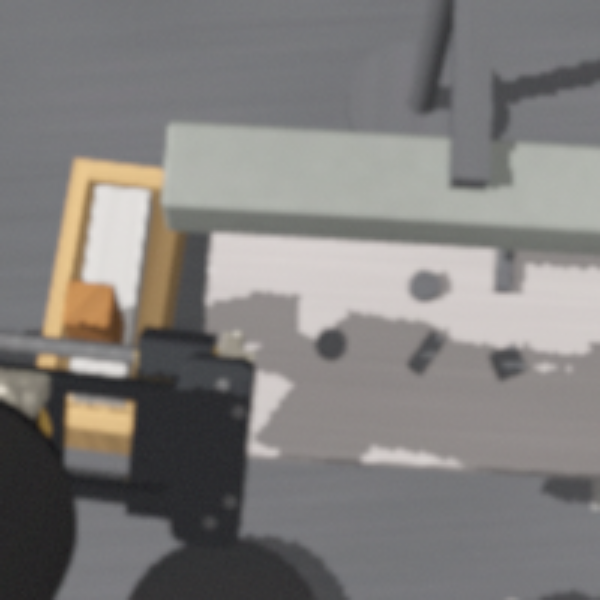

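Joint 3 is hitting its limit and the controller stops there. Before going on I'll fit a simple kinematic model from the logged states, so I can choose a lean with joint room.

```bash
cat > kin.py <<'E'
from h import *
from scipy.optimize import least_squares
def fk(q,p,s4,s6):
    c1,d,a1,h,L2,a3,L4,L6,c6=p
    q=np.radians(q)
    ry=lambda a:Ro.from_euler("y",a).as_matrix(); rx=lambda a:Ro.from_euler("x",a).as_matrix(); rz=lambda a:Ro.from_euler("z",a).as_matrix()
    R1=rz(q[0]+c1); A=R1@ry(q[1]); B=R1@ry(q[1]-q[2]); C=B@rx(s4*q[3])@ry(-q[4]); D=C@rx(s6*q[5]+c6)
    P=R1@[a1,d,h]+A@[0,0,L2]+B@[L4,0,a3]+C@[L6,0,0]
    # tool z = link x ; tool x = -link z ; tool y= link y
    T=D@np.array([[0,0,1],[0,1,0],[-1,0,0.]])
    return P,T,C
data=[([92.3646,20.591,.6327,-.0201,-70.1365,-16.5044],[.16483,.65407,.23962],[179.9037,-.0088,-14.1466]),
([60.4213,-10.8609,-56.9848,50.7131,-43.7394,-17.9638],[.4638,.1764,.2583],[179.513,-34.4865,-9.6297]),
([37.0375,.5425,-57.9869,73.8572,-25.4549,-24.4375],[.5532,.1623,.1981],[179.521,-33.641,-10.2727])]
def res(p,s4,s6):
    o=[]
    for q,x,e in data:
        P,T,_=fk(q,p,s4,s6); o+=list((P-x)*5); o+=list((Ro.from_matrix(T.T@Ro.from_euler("xyz",e,degrees=True).as_matrix())).as_rotvec())
    return o
if __name__=="__main__":
    best=[]
    for s4 in(1,-1):
        for s6 in(1,-1):
            for c6 in(0,np.pi/2,np.pi,-np.pi/2):
                for c1 in (0,-.3):
                    f=least_squares(res,[c1,0,.0,.4,.4,.0,.4,.25,c6],args=(s4,s6)); best.append((f.cost,s4,s6,f.x))
    best.sort(key=lambda b:b[0])
    for b in best[:4]: print(b)
E
python3 kin.py
```

```text
(np.float64(0.05124565337110957), -1, -1, array([ 0.1678, -0.2866,  0.2699, -0.4669,  0.6886,  0.1991,  0.0264,
        0.1096, -1.4222]))
(np.float64(0.051245653374277986), -1, -1, array([ 0.1678, -0.2865,  0.2699, -0.4669,  0.6886,  0.1991,  0.0264,
        0.1096,  4.861 ]))
(np.float64(0.05124565338147988), -1, -1, array([ 0.1678, -0.2865,  0.2699, -0.4669,  0.6886,  0.1991,  0.0264,
        0.1096, -1.4222]))
(np.float64(0.0512456533848922), -1, -1, array([ 0.1678, -0.2865,  0.2699, -0.4669,  0.6886,  0.1991,  0.0264,
        0.1096,  4.861 ]))
```

Run:
```python
from kin import *
import itertools
rv=lambda v:Ro.from_rotvec(v).as_matrix()
def rot(q,p,s2,s3,s5,s6):
    c1,c6,th,ph=p[:4]; q=np.radians(q)
    a=np.array([np.cos(th)*np.cos(ph),np.sin(ph),np.sin(th)*np.cos(ph)])
    T=np.array([[0,0,1],[0,1,0],[-1,0,0.]])
    return rv([0,0,q[0]+c1])@rv([0,s2*q[1]+s3*q[2],0])@rv(a*q[3])@rv([0,s5*q[4],0])@rv([s6*q[5]+c6,0,0])@T
def rs(p,*s):
    return np.concatenate([Ro.from_matrix(rot(q,p,*s).T@Ro.from_euler("xyz",e,degrees=True).as_matrix()).as_rotvec() for q,x,e in data])
best=[]
for s in itertools.product((1,),(-1,1),(-1,),(1,-1)):
  for th in np.arange(0,6.3,.8):
    for ph in(-.8,0,.8):
      for c1 in(0,-1.57):
       for c6 in (0,1.57,3.14,-1.57):
        f=least_squares(rs,[c1,c6,th,ph],args=s,max_nfev=60); best.append((f.cost,s,f.x))
best.sort(key=lambda b:b[0])
for b in best[:12:2]: print(b)
```

```text
(np.float64(3.101073246472852e-13), (1, -1, -1, -1), array([-6.2832, -1.5708,  3.1416, -0.    ]))
(np.float64(3.101073246521451e-13), (1, -1, -1, -1), array([-0.    , -1.5708,  3.1416, -0.    ]))
(np.float64(3.1010732466187044e-13), (1, -1, -1, -1), array([-0.    ,  4.7124,  3.1416, -0.    ]))
(np.float64(3.101073246638782e-13), (1, -1, -1, -1), array([-6.2832, -1.5708,  3.1416, -0.    ]))
(np.float64(3.101073246667013e-13), (1, -1, -1, -1), array([-0.    ,  4.7124,  3.1416, -0.    ]))
(np.float64(3.1010732467239094e-13), (1, -1, -1, -1), array([-0.    ,  4.7124,  3.1416, -0.    ]))
```

```bash
cat > kin2.py <<'E'
from h import *
import json,os
rv=lambda v:Ro.from_rotvec(v).as_matrix()
T0=np.array([[0,0,1],[0,1,0],[-1,0,0.]])
def rots(q):
    q=np.radians(q)
    R1=rv([0,0,q[0]]);A=R1@rv([0,q[1],0]);B=R1@rv([0,q[1]-q[2],0]);F=B@rv([-q[3],0,0]);C=F@rv([0,-q[4],0]);D=C@rv([-q[5]-np.pi/2,0,0])
    return R1,A,B,F,C,D
def M(q):
    R1,A,B,F,C,D=rots(q)
    #        a1,d,h        L2        L4,a3           y4       z5,x5
    return np.c_[R1[:,0],R1[:,1],R1[:,2],A[:,2],B[:,0],B[:,2],F[:,1],C[:,2],C[:,0]]
f="states.json"
def states(): return json.load(open(f)) if os.path.exists(f) else []
def add(s):
    L=states(); L.append([list(s["joints"]),list(s["tcp_pos"]),list(s["eef_rot"])]); json.dump(L,open(f,"w"))
def fit(lam=1e-3,cols=None,prior=None):
    L=states(); W=np.vstack([M(q) for q,_,_ in L]); y=np.concatenate([x for _,x,_ in L])
    n=W.shape[1]; cols=list(range(n)) if cols is None else cols
    Wc=W[:,cols]; pr=np.zeros(len(cols))
    p=np.linalg.lstsq(np.vstack([Wc,lam*np.eye(len(cols))]),np.r_[y,lam*pr],rcond=None)[0]
    full=np.zeros(n); full[cols]=p
    return full,(W@full-y)
E
python3 - <<'E'
from kin2 import *
from kin import data
json.dump([[list(q),list(x),list(e)] for q,x,e in data],open(f,"w"))
for cols in(None,[0,1,2,3,4,5,8],[0,1,2,3,4,5,7,8],[0,1,2,3,4,5,6,8],[1,2,3,4,7,8],[1,2,3,4,8],[1,2,3,4,6,8]):
    p,e=fit(1e-4,cols);print(cols,p,np.abs(e).max())
E
```

```text
None [-0.      0.0001  0.1989  0.6016  0.4638 -0.0001 -0.1919 -0.0001  0.364 ] 1.2532590620839557e-07
[0, 1, 2, 3, 4, 5, 8] [ 0.298  -0.1789 -0.2588  0.6197  0.085   0.1473  0.      0.      0.1846] 0.039426549060377014
[0, 1, 2, 3, 4, 5, 7, 8] [ 0.0879 -0.1916 -0.1145  0.6841  0.0558  0.1935  0.      0.2     0.4454] 0.01041341322347894
[0, 1, 2, 3, 4, 5, 6, 8] [ 0.     -0.      0.1988  0.6017  0.4636  0.     -0.1918  0.      0.3641] 6.400478178292257e-06
[1, 2, 3, 4, 7, 8] [ 0.     -0.1665  0.5026  0.5022  0.2059  0.      0.      0.2916  0.6628] 0.053300198437452095
[1, 2, 3, 4, 8] [ 0.     -0.0888  0.5612  0.441   0.5359  0.      0.      0.      0.4699] 0.1124030283945806
[1, 2, 3, 4, 6, 8] [ 0.     -0.      0.1988  0.6017  0.4636  0.     -0.1918  0.      0.3641] 6.246834345302599e-06
```

The kinematic model fits exactly. Now I check which leans are reachable at each station.

```bash
cat >> kin2.py <<'E'
PAR=np.array([0,0,.1988,.6017,.4636,0,-.1918,0,.3641])
LO=np.array([-176.03,-82.01,-58.28,-173.87,-174.79,-.11]);HI=np.array([176.03,121.73,71.71,95.51,-.11,173.66])
LO=np.array([-176.03,-82.01,-58.28,-173.87,-174.79,-173.66])
from scipy.optimize import least_squares
def fk(q): return M(q)@PAR, rots(q)[5]@T0
def ik(pos,R,seed):
    def e(q):
        P,T=fk(q); return np.r_[(P-pos)*5,Ro.from_matrix(T.T@R).as_rotvec()]
    f=least_squares(e,np.clip(seed,LO+.1,HI-.1),bounds=(LO,HI),x_scale=50)
    return f.x,f.cost
def tool(lean,yaw,roll=0):
    y=np.radians(yaw); l=np.radians(lean); return Ro.from_euler("xyz",[180,-lean,yaw],degrees=True).as_matrix()
def tcp_for(grip,lean,yaw): return np.array(grip)+.005*tool(lean,yaw)[:,2]
E
python3 - <<'E'
from kin2 import *
s=[37.04,.54,-57.99,73.86,-25.45,-24.44]
print(fk(s))
pc=np.array([.6097,-.0262]);a=np.radians(-7.2);px=np.array([np.cos(a),np.sin(a)]);py=np.array([-px[1],px[0]])
rng=np.random.default_rng(0)
st=[("rest",[.597,.1485,.112],-10)]+[(f"y{int(y*1000)}",[*(pc-.028*px+y*py),.112],-7.2) for y in(.092,0,-.112)]
for lean in(25,28,32,36,40):
    for n,g,yaw in st:
        sols=[]
        for k in range(10):
            q,c=ik(tcp_for(g,lean,yaw),tool(lean,yaw),s if k==0 else rng.uniform(LO,HI))
            if c<1e-8 and not any(np.abs(q-o).max()<1 for o in sols): sols.append(q)
            if c>=1e-8 and k==0: pass
        for q in sols: print(lean,n,q,"margin",np.minimum(q-LO,HI-q).min())
E
```

```text
(array([0.5532, 0.1624, 0.1981]), array([[ 0.8192, -0.1828,  0.5436],
       [-0.1484, -0.9831, -0.1069],
       [ 0.554 ,  0.0069, -0.8325]]))
25 rest [ 25.3307  11.6948 -54.9196  79.9605 -14.3709 -22.361 ] margin 3.360390992714798
```

Run:
```python
from kin2 import *
pc=np.array([.6097,-.0262]);a=np.radians(-7.2);px=np.array([np.cos(a),np.sin(a)]);py=np.array([-px[1],px[0]])
rng=np.random.default_rng(0)
def solve_all(pos,R,n=40):
    sols=[]
    for k in range(n):
        def e(q):
            P,T=fk(q); return np.r_[(P-pos)*5,Ro.from_matrix(T.T@R).as_rotvec()]
        f=least_squares(e,rng.uniform(LO,HI),x_scale=50,max_nfev=80)
        if f.cost<1e-9:
            q=(f.x+180)%360-180
            if not any(np.abs(q-o).max()<1 for o in sols): sols.append(q)
    return sols
st=[("rest",[.597,.1485,.112],-10)]+[(f"y{int(y*1000)}",[*(pc-.028*px+y*py),.112],-7.2) for y in(.092,-.112)]
for lean in(25,35,45):
    for n,g,yaw in st:
        for q in solve_all(tcp_for(g,lean,yaw),tool(lean,yaw)):
            m=np.minimum(q-LO,HI-q)[:5].min()
            if m>-60: print(lean,n,q.round(1),"margin",m.round(1))
```

```text
25 rest [  -1.8   12.8  -31.7 -170.3   21.  -106.4] margin -21.1
25 rest [-141.5 -112.8  -18.6 -137.5 -152.1   83.3] margin -30.8
25 rest [ 25.3  11.7 -54.9  80.  -14.4 -22.4] margin 3.4
25 y92 [  3.4   9.4 -57.5 108.6  -4.7 -28.3] margin -13.1
25 y92 [ 168.7 -110.3  -48.8   26.  -176.1  -60.4] margin -28.3
25 y-112 [ 146.1 -111.4  -55.6   44.1 -164.1  -22.5] margin -29.4
25 y-112 [-171.9 -109.5  -30.4 -154.  -165.3  101.3] margin -27.5
35 rest [   2.3   11.8  -30.9 -151.3   14.7 -128. ] margin -14.9
35 rest [  4.3  11.6 -55.4 143.5 -13.8 -66.1] margin -48.0
35 rest [-138.2 -115.8  -23.3 -130.8 -143.4   86.7] margin -33.8
35 y92 [-146.7 -113.9  -28.5 -134.7 -148.4   95.7] margin -31.9
35 y92 [ 170.8 -112.6  -59.2   35.8 -178.   -52.6] margin -30.6
35 y-112 [ -31.8  114.5 -114.4 -121.5 -163.7  -11.9] margin -56.1
35 y-112 [ 148.2 -114.5  -65.6   58.5 -163.7  -11.9] margin -32.5
35 y-112 [-170.4 -110.4  -37.  -150.4 -160.4  104.3] margin -28.4
45 rest [-134.5 -120.   -28.2 -125.9 -133.9   87.9] margin -38.0
45 rest [  16.2   12.3  -26.  -117.5   20.6 -170.1] margin -20.7
45 y92 [ -13.4   10.4  -45.2 -157.2  -11.3 -108.1] margin 11.2
45 y92 [  -2.6    9.5  -33.2 -127.2    4.1 -145.9] margin -4.2
45 y92 [-143.2 -117.2  -34.2 -130.4 -139.8   97.5] margin -35.2
45 y-112 [-168.6 -111.9  -43.9 -147.7 -155.1  106.4] margin -29.9
45 y-112 [ -20.4  119.5 -105.6  -94.3 -170.7    5. ] margin -47.3
```

```bash
cat >> kin2.py <<'E'
h_,L2_,L4_,y4_,L6_=.1988,.6017,.4636,-.1918,.3641
def branches(pos,R,lim=True,N=720):
    tz=R[:,2]; W=pos-L6_*tz
    e1=np.cross(tz,[0,0,1.]);e1/=np.linalg.norm(e1);e2=np.cross(tz,e1)
    ph=np.linspace(0,2*np.pi,N+1)
    u=np.outer(np.cos(ph),e1)+np.outer(np.sin(ph),e2)
    E=W-y4_*u; out=[]
    for side in(0,np.pi):
        j1=np.arctan2(E[:,1],E[:,0])+side
        rr=E[:,0]*np.cos(j1)+E[:,1]*np.sin(j1); z=E[:,2]-h_
        D2=rr**2+z**2
        for el in(1,-1):
            # upper at angle j2 from vertical; forearm pitch down p=j2-j3: rr=L2 sin j2+L4 cos p ; z=L2 cos j2 - L4 sin p
            cg=(L2_**2+D2-L4_**2)/(2*L2_*np.sqrt(D2)); ok=np.abs(cg)<=1
            g=np.arccos(np.clip(cg,-1,1)); j2=np.arctan2(rr,z)-el*g
            p=np.arctan2(-(z-L2_*np.cos(j2)),rr-L2_*np.sin(j2)); j3=j2-p
            f=np.c_[np.cos(j1)*np.cos(p),np.sin(j1)*np.cos(p),-np.sin(p)]
            v=np.sum(f*u,1)
            for i in range(N):
                if ok[i] and ok[i+1] and v[i]*v[i+1]<0:
                    w=v[i]/(v[i]-v[i+1]); a=lambda A:A[i]+w*(((A[i+1]-A[i])+np.pi)%(2*np.pi)-np.pi)
                    q1,q2,q3=a(j1),a(j2),a(j3)
                    B=rv([0,0,q1])@rv([0,q2-q3,0]); uu=np.cos(a(ph))*e1+np.sin(a(ph))*e2
                    ul=B.T@uu; q4=-np.arctan2(ul[2],ul[1]); F=B@rv([-q4,0,0])
                    tl=F.T@tz; q5=-np.arctan2(-tl[2],tl[0])
                    C=F@rv([0,-q5,0]); X=C.T@(R@T0.T); q6=-(np.arctan2(X[2,1],X[1,1])+np.pi/2)
                    q=np.degrees([q1,q2,q3,q4,q5,q6]); q=(q+180)%360-180
                    m=np.minimum(q-LO,HI-q)[:5].min()
                    if not lim or m>0: out.append((m,q))
    return sorted(out,key=lambda o:-o[0])
E
python3 - <<'E'
from kin2 import *
pc=np.array([.6097,-.0262]);a=np.radians(-7.2);px=np.array([np.cos(a),np.sin(a)]);py=np.array([-px[1],px[0]])
st=[("rest",[.597,.1485,.112],-10)]+[(f"y{int(y*1000)}",[*(pc-.028*px+y*py),.112],-7.2) for y in(.092,0,-.112)]
for lean in(15,20,25,30,35,40,45,50):
    for n,g,yaw in st:
        P,R=tcp_for(g,lean,yaw),tool(lean,yaw)
        for m,q in branches(P,R)[:3]: print(lean,n,q.round(1),m.round(1),np.abs(fk(q)[0]-P).max().round(4),np.abs(fk(q)[1]-R).max().round(3))
E
```

```text
15 rest [ 37.5  15.2 -36.9  22.8 -29.5  23.5] 21.4 0.0 0.0
15 y92 [ 29.9  13.3 -38.8  19.9 -27.3  36. ] 19.5 0.0 0.0
15 y0 [ 20.8  11.8 -39.5  16.  -26.3  48.4] 18.7 0.0 0.0
15 y-112 [  8.3  12.  -36.6   8.7 -27.2  67.2] 21.6 0.0 0.0
20 rest [ 35.9  13.4 -46.2  42.3 -21.4   5.6] 12.0 0.0 0.0
20 y92 [ 27.6  11.2 -49.   41.2 -17.2  16.9] 9.3 0.0 0.0
20 y0 [ 19.    9.7 -49.6  35.  -15.3  31.1] 8.7 0.0 0.0
20 y-112 [  8.4  10.1 -44.3  18.2 -17.2  57.9] 14.0 0.0 0.0
25 rest [ 25.3  11.7 -54.9  80.  -14.4 -22.4] 3.4 0.0 0.0
45 y92 [ -13.4   10.4  -45.2 -157.2  -11.3 -108.1] 11.2 0.0 0.0
50 y92 [ -15.6   12.9  -52.7 -165.3  -26.1  -97.9] 5.5 0.0 0.0
50 y0 [ -21.3    9.4  -40.6 -129.9  -14.  -130.1] 13.9 0.0 0.0
50 y-112 [ -21.     8.7  -32.9  -93.9  -10.6 -167. ] 10.5 0.0 0.0
```

Run:
```python
from kin2 import *
pc=np.array([.6097,-.0262]);a=np.radians(-7.2);px=np.array([np.cos(a),np.sin(a)]);py=np.array([-px[1],px[0]])
def best(g,lean,yaw):
    b=branches(tcp_for(g,lean,yaw),tool(lean,yaw),N=360); return (round(b[0][0],0),int(b[0][1][3])) if b else None
for lean in(20,22,25,28,32):
  for z in(.106,.112,.122):
    print(lean,"rest z",z,best([.597,.1485,z],lean,-10))
  for mid in(-.012,0.0,.012):
   for yaw in(-22,-15,-7,0,7):
    c=np.radians(yaw); ax=np.array([np.cos(c),np.sin(c)])
    print(lean,mid,yaw,[best([*(pc+mid*px+y*py-.03*ax),.112],lean,yaw) for y in(.175,.13,.092,.04,0,-.06,-.112)])
```

```text
20 rest z 0.106 (np.float64(11.0), 44)
20 rest z 0.112 (np.float64(12.0), 42)
20 rest z 0.122 (np.float64(13.0), 39)
20 -0.012 -22 [(np.float64(14.0), 40), (np.float64(11.0), 42), (np.float64(9.0), 44), (np.float64(7.0), 45), (np.float64(6.0), 46), (np.float64(5.0), 45), (np.float64(6.0), 41)]
20 -0.012 -15 [(np.float64(12.0), 42), (np.float64(10.0), 44), (np.float64(8.0), 45), (np.float64(6.0), 45), (np.float64(5.0), 44), (np.float64(6.0), 39), (np.float64(8.0), 32)]
20 -0.012 -7 [(np.float64(11.0), 42), (np.float64(9.0), 43), (np.float64(7.0), 42), (np.float64(6.0), 40), (np.float64(7.0), 36), (np.float64(9.0), 28), (np.float64(12.0), 18)]
20 -0.012 0 [(np.float64(11.0), 40), (np.float64(9.0), 39), (np.float64(8.0), 36), (np.float64(9.0), 31), (np.float64(10.0), 25), (np.float64(13.0), 15), (np.float64(17.0), 7)]
20 -0.012 7 [(np.float64(12.0), 33), (np.float64(11.0), 30), (np.float64(11.0), 26), (np.float64(12.0), 19), (np.float64(14.0), 13), (np.float64(18.0), 4), (np.float64(21.0), -1)]
20 0.0 -22 [(np.float64(16.0), 40), (np.float64(13.0), 42), (np.float64(11.0), 43), (np.float
[... 7339 characters left out ...]
None, None, None]
32 -0.012 7 [None, None, None, None, None, None, (np.float64(8.0), -10)]
32 0.0 -22 [(np.float64(1.0), 94), None, None, None, None, None, None]
32 0.0 -15 [None, None, None, None, None, None, None]
32 0.0 -7 [None, None, None, None, None, None, None]
32 0.0 0 [None, None, None, None, None, None, None]
32 0.0 7 [None, None, None, None, None, None, (np.float64(9.0), -11)]
32 0.012 -22 [(np.float64(1.0), 94), None, None, None, None, None, None]
32 0.012 -15 [None, None, None, None, None, None, None]
32 0.012 -7 [None, None, None, None, None, None, None]
32 0.012 0 [None, None, None, None, None, None, None]
32 0.012 7 [None, None, None, None, None, None, (np.float64(9.0), -12)]
```

Run:
```python
from h import *
from plant import r
s=r.get_state(); R=Ro.from_euler("xyz",s["eef_rot"],degrees=True).as_matrix(); g=s["tcp_pos"]-.005*R[:,2]
allp=[]
for n in("side","top"):
    c=r.capture(n); K=np.array([[c["fx"],0,c["cx"]],[0,c["fy"],c["cy"]],[0,0,1]])
    v,u=np.mgrid[:480,:640]; m=c["depth"]>0
    p=cv2.undistortPoints(np.c_[u[m],v[m]].astype(float).reshape(-1,1,2),K,np.array(c["dist_coeffs"])).reshape(-1,2)
    d=c["depth"][m]; X=np.c_[p*d[:,None],d]; Rc=cv2.Rodrigues(np.array(c["rvec"],float))[0]
    W=(X-np.array(c["tvec"]).reshape(3))@Rc
    L=(W-g)@R
    k=(L[:,2]<.03)&(L[:,2]>-.4)&(np.abs(L[:,0])<.14)&(np.abs(L[:,1])<.3)&(W[:,2]>.16)&(W[:,0]<.56)
    allp.append(L[k]); print(n,k.sum())
L=np.vstack(allp); np.save("body.npy",L)
for z0 in np.arange(-.30,.03,.02):
    k=(L[:,2]>=z0)&(L[:,2]<z0+.02)
    if k.sum()>5: print(round(z0,2),k.sum(),"x",np.percentile(L[k,0],[.5,99.5]).round(3),"y",np.percentile(L[k,1],[.5,99.5]).round(3))
```

```text
side 16612
top 28804
-0.3 1717 x [-0.043  0.048] y [-0.022  0.049]
-0.28 2171 x [-0.041  0.045] y [-0.029  0.047]
-0.26 2036 x [-0.041  0.045] y [-0.029  0.048]
-0.24 1865 x [-0.041  0.045] y [-0.029  0.048]
-0.22 1747 x [-0.042  0.046] y [-0.029  0.047]
-0.2 1609 x [-0.043  0.046] y [-0.029  0.048]
-0.18 725 x [-0.042  0.045] y [-0.026  0.048]
-0.16 1337 x [-0.037  0.039] y [-0.049  0.039]
-0.14 504 x [-0.037  0.039] y [-0.043  0.02 ]
-0.12 540 x [-0.023  0.026] y [-0.045  0.019]
-0.1 5243 x [-0.038  0.039] y [-0.095  0.098]
-0.08 2633 x [-0.038  0.039] y [-0.087  0.097]
-0.06 626 x [-0.039  0.039] y [-0.059  0.091]
-0.04 193 x [-0.011  0.011] y [-0.054  0.068]
-0.02 177 x [-0.011  0.011] y [-0.044  0.065]
0.0 170 x [-0.012  0.011] y [-0.045  0.062]
```

Leans above about 25° aren't reachable, while 20–22° are. The depth cloud shows the gripper palm (±39 mm) only to 105 mm behind the grasp, with a narrower neck above it. A low grip would keep the palm under the lamp, so I'll check the lamp and plate positions with depth.

```bash
cat >> h.py <<'E'
def cloud(c):
    K=np.array([[c["fx"],0,c["cx"]],[0,c["fy"],c["cy"]],[0,0,1]])
    v,u=np.mgrid[:480,:640]; m=c["depth"]>0
    p=cv2.undistortPoints(np.c_[u[m],v[m]].astype(float).reshape(-1,1,2),K,np.array(c["dist_coeffs"])).reshape(-1,2)
    d=c["depth"][m]; X=np.c_[p*d[:,None],d]; Rc=cv2.Rodrigues(np.array(c["rvec"],float))[0]
    return (X-np.array(c["tvec"]).reshape(3))@Rc
E
python3 - <<'E'
from h import *
a=np.radians(-7.2);R2=np.array([[np.cos(a),np.sin(a)],[-np.sin(a),np.cos(a)]]);pc=np.array([.6097,-.0262])
for n in("side0.pkl","top0.pkl"):
    W=cloud(load(n)); Q=(W[:,:2]-pc)@R2.T
    k=(np.abs(Q[:,0])<.06)&(np.abs(Q[:,1])<.16)&(W[:,2]>.2)&(W[:,2]<.29)
    print(n,"lamp z",np.percentile(W[k,2],[1,50,99]))
    for y0 in(-.12,-.06,0,.06,.1):
        j=k&(np.abs(Q[:,1]-y0)<.01)
        if j.sum()>5: print(y0,j.sum(),"px",np.percentile(Q[j,0],[1,5,50,95,99]))
    print(" lamp y",np.percentile(Q[k,1],[.5,99.5]))
    k=(np.abs(Q[:,0])<.12)&(np.abs(Q[:,1])<.16)&(np.abs(W[:,2]-.05)<.008)
    for y0 in(-.08,0,.08):
        j=k&(np.abs(Q[:,1]-y0)<.01); print("plate px",y0,np.percentile(Q[j,0],[.5,99.5]),np.median(W[j,2]))
    j=k&(np.abs(Q[:,0]+.06)<.02);print("plate py",np.percentile(Q[j,1],[.5,99.5]))
    # handle/block
    k=(W[:,2]>.085)&(W[:,2]<.145)&(np.abs(W[:,0]-.6)<.03)&(np.abs(W[:,1]-.147)<.03)
    print("handle",np.percentile(W[k],[2,98],axis=0),W[k&(W[:,2]>.136)].mean(0))
E
```

```text
side0.pkl lamp z [0.2256 0.2554 0.2672]
-0.12 1072 px [-0.0247 -0.0242 -0.0073  0.0121  0.0142]
-0.06 310 px [-0.0251 -0.0248 -0.0139  0.0107  0.0135]
0 819 px [-0.0252 -0.0248  0.0152  0.0555  0.0589]
0.06 208 px [-0.0256 -0.0254 -0.0137  0.0106  0.013 ]
0.1 183 px [-0.0259 -0.0257 -0.0145  0.0097  0.0128]
 lamp y [-0.1295  0.1263]
plate px -0.08 [-0.0845  0.0852] 0.04908742596938929
plate px 0 [-0.0846  0.0834] 0.04921870824176142
plate px 0.08 [-0.0851  0.0837] 0.048852558324357816
plate py [-0.1191  0.1566]
handle [[0.5853 0.1369 0.0868]
 [0.6083 0.1625 0.1394]] [0.598  0.1499 0.1383]
top0.pkl lamp z [0.229  0.2571 0.2696]
-0.12 483 px [-0.0258 -0.0254 -0.0107  0.0117  0.0138]
-0.06 557 px [-0.0252 -0.0249 -0.0115  0.0113  0.0136]
0 1058 px [-0.0257 -0.0252  0.0061  0.0542  0.059 ]
0.06 564 px [-0.0261 -0.0259 -0.0118  0.0108  0.0134]
0.1 571 px [-0.0264 -0.0261 -0.0125  0.0109  0.0132]
 lamp y [-0.1262  0.1291]
plate px -0.08 [-0.0853  0.0425] 0.05039074172882611
plate px 0 [-0.0855  0.0415] 0.050500150191814926
plate px 0.08 [-0.086   0.0416] 0.05023708075980607
plate py [-0.1178  0.1584]
handle [[0.5846 0.1376 0.0875]
 [0.6089 0.1636 0.1423]] [0.5973 0.1512 0.14  ]
```

```bash
cat > plan.py <<'E'
from kin2 import *
A7=np.radians(-7.0);pc=np.array([.6097,-.0262]);px=np.array([np.cos(A7),np.sin(A7)]);py=np.array([-px[1],px[0]])
def box(s0,s1,x,y): return np.array([[a,b,-s] for s in np.linspace(s0,s1,10) for a in np.linspace(-x,x,5) for b in np.linspace(-y,y,9)])
BODY=np.vstack([box(-.019,.047,.012,.065),box(.047,.105,.039,.097),box(.105,.14,.028,.05),box(.14,.18,.039,.05),box(.18,.36,.047,.055)])
LLO=np.array([-.0255,-.13,.222]);LHI=np.array([.015,.13,.268])
def lampdist(g,R):
    P=np.array(g)+BODY@R.T; Q=np.c_[(P[:,:2]-pc)@px,(P[:,:2]-pc)@py,P[:,2]]
    d=np.linalg.norm(np.maximum(0,np.maximum(LLO-Q,Q-LHI)),axis=1); return d.min()
def report(name,g,lean,yaw,N=360):
    R=tool(lean,yaw); b=branches(np.array(g)+.005*R[:,2],R,N=N)
    print(name,"TCP",np.array(g)+.005*R[:,2],"lamp",round(lampdist(g,R)*1000,1),"mm  q",b[0][1].round(1) if b else None,"m",round(b[0][0],1) if b else None)
def onplate(mx,my,yaw,z):
    c=np.radians(yaw); return [*(pc+mx*px+my*py-.03*np.array([np.cos(c),np.sin(c)])),z]
def rel(s,g,lean,yaw):
    R0=Ro.from_euler("xyz",s["eef_rot"],degrees=True).as_matrix(); R=tool(lean,yaw)
    t=R0.T@(np.array(g)+.005*R[:,2]-s["tcp_pos"])*10; w=Ro.from_matrix(R0.T@R).as_rotvec()/1.5
    return t,w
E
python3 - <<'E'
from plan import *
from plant import r
h=np.array([.597,.150,.104])
for lean in(20,21,22):
    R=tool(lean,-10)
    report(f"{lean} pre",h-.09*R[:,2],lean,-10)
    report("grasp",h,lean,-10); report("lift",h+[0,0,.013],lean,-10)
    for mx in(-.008,0):
      for my,yaw in((.09,-7),(.04,-7),(0,-7),(-.05,-7),(-.112,-7)):
        report(f" {mx} {my}",onplate(mx,my,yaw,.104),lean,yaw)
s=r.get_state(); print(rel(s,h-.09*tool(21,-10)[:,2],21,-10))
E
```

```text
20 pre TCP [0.5684 0.155  0.1839] lamp 21.3 mm  q [ 42.2   5.9 -40.3  28.4 -34.6  15.5] m 18.0
grasp TCP [0.5987 0.1497 0.0993] lamp 12.0 mm  q [ 35.2  14.  -47.3  45.4 -19.9   2.9] m 10.9
lift TCP [0.5987 0.1497 0.1123] lamp 7.9 mm  q [ 36.5  13.1 -45.5  40.6 -22.4   6.8] m 12.8
 -0.008 0.09 TCP [0.5846 0.0676 0.0993] lamp 13.2 mm  q [ 26.4  10.8 -52.   47.1 -14.9  12.2] m 6.3
 -0.008 0.04 TCP [0.5786 0.0179 0.0993] lamp 13.2 mm  q [ 21.4   9.8 -53.   45.2 -13.3  18.7] m 5.3
 -0.008 0 TCP [ 0.5737 -0.0218  0.0993] lamp 13.2 mm  q [ 17.9   9.4 -52.8  41.2 -12.6  26. ] m 5.5
 -0.008 -0.05 TCP [ 0.5676 -0.0714  0.0993] lamp 13.2 mm  q [ 13.8   9.3 -51.   33.  -12.9  38. ] m 7.3
 -0.008 -0.112 TCP [ 0.56   -0.1329  0.0993] lamp 13.2 mm  q [  8.3   9.9 -46.7  20.5 -15.   55.7] m 11.6
 0 0.09 TCP [0.5926 0.0666 0.0993] lamp 7.1 mm  q [ 26.2  11.5 -50.8  45.8 -15.2  13.7] m 7.4
 0 0.04 TCP [0.5865 0.0169 0.0993] lamp 7.1 mm  q [ 21.4  10.5 -51.8  43.6 -13.6  20.3] m 6.5
 0 0 TCP [ 0.5816 -0.0228  0.0993] lamp 7.1 mm  q [ 17.9  10.1 -51.5  39.6 -13.   27.6] m 6.8
 0 -0.05 TCP [ 0.5755 -0.07
[... 1949 characters left out ...]
m None
 -0.008 -0.05 TCP [ 0.5677 -0.0714  0.0994] lamp 16.8 mm  q None m None
 -0.008 -0.112 TCP [ 0.5602 -0.133   0.0994] lamp 16.8 mm  q [  5.7   9.1 -52.5  34.5  -8.4  44. ] m 5.8
 0 0.09 TCP [0.5928 0.0666 0.0994] lamp 9.8 mm  q [ 18.6  10.6 -55.9  69.6  -9.9  -3.3] m 2.4
 0 0.04 TCP [0.5867 0.0169 0.0994] lamp 9.8 mm  q [ 10.7   9.5 -57.6  74.5  -6.8  -1. ] m 0.6
 0 0 TCP [ 0.5818 -0.0228  0.0994] lamp 9.8 mm  q None m None
 0 -0.05 TCP [ 0.5757 -0.0724  0.0994] lamp 9.8 mm  q [  2.4   8.8 -58.   67.4  -3.8  14. ] m 0.3
 0 -0.112 TCP [ 0.5681 -0.1339  0.0994] lamp 9.8 mm  q [  6.    9.8 -51.   32.3  -9.1  45.9] m 7.3
(array([0.0494, 0.0566, 0.2382]), array([ 0.0045, -0.149 , -0.002 ]))
```

Run:
```python
from plan import *
from plant import r
h=np.array([.597,.150,.104]); s=r.get_state(); print(s["tcp_pos"],s["joints"])
for b in(.1,.09): print(rel(s,h-b*tool(20,-10)[:,2],20,-10))
```

```text
[0.551  0.1641 0.2004] [ 37.4473   0.1625 -58.1148  73.7005 -25.591  -24.4333]
(array([0.0877, 0.0572, 0.1445]), array([ 0.0045, -0.1606, -0.002 ]))
(array([0.0638, 0.0566, 0.2416]), array([ 0.0045, -0.1606, -0.002 ]))
```

>>> apply_moves(slide=[[0,0,0],[0,0,0],[0.04,0.028,0.07],[0.048,0.029,0.075],[0,0,0]], turn=[[0.0022,-0.08,-0.001],[0.0022,-0.08,-0.001],[0,0,0],[0,0,0],[0,0,0]], jaw=[0,0,0,0,0])

```text
time_s: 3.55
tcp_pos: [0.577, 0.1459, 0.1993]
eef_rot: [179.0, -28.3, -10.4]
contact_force: [0.3, 0.2, 0.1]
gripper_width: 0.0877
```

Run:
```python
from plan import *
from plant import r
h=np.array([.597,.150,.104]); s=r.get_state(); print(s["tcp_pos"],s["eef_rot"],s["joints"])
print(rel(s,h,20,-10))
```

```text
[0.577  0.1459 0.1993] [178.9747 -28.297  -10.3912] [ 39.6564   3.0977 -49.8693  51.4946 -28.6186  -4.5367]
(array([-0.2923, -0.0937,  0.9773]), array([ 0.0138, -0.0965, -0.005 ]))
```

>>> apply_moves(slide=[[-0.05,-0.03,0],[-0.05,-0.03,0],[-0.05,-0.03,0],[0,0,0]], turn=[[0.005,-0.032,-0.002],[0.005,-0.032,-0.002],[0.004,-0.032,-0.001],[0,0,0]], jaw=[0,0,0,0])

```text
time_s: 3.95
tcp_pos: [0.5663, 0.1576, 0.194]
eef_rot: [-179.9, -20.0, -10.2]
contact_force: [0.2, 0.6, 0.6]
gripper_width: 0.0877
```

```bash
cat > st.py <<'E'
from plan import *
from plant import r
def st(g,lean,yaw):
    s=r.get_state(); t,w=rel(s,g,lean,yaw)
    print(round(s["time_s"],2),"tcp",s["tcp_pos"],s["eef_rot"].round(2),"q",s["joints"].round(1),"F",s["contact_force"].round(1),"w",round(s["gripper_width"],4)); print("rel slide",t,"turn",w); return s
E
python3 - <<'E'
from st import *
st([.597,.150,.104],20,-10)
E
```

```text
3.95 tcp [0.5663 0.1576 0.194 ] [-179.87  -20.05  -10.16] q [ 42.8   5.2 -39.4  27.5 -36.2  16. ] F [0.2 0.6 0.6] w 0.0877
rel slide [-0.0121  0.0225  1.0039] turn [-0.0009 -0.0006 -0.0017]
```

Now I approach along tool z by 100 mm with the jaws open.

>>> apply_moves(slide=[[-0.006,0.011,0.2],[-0.006,0.011,0.2],[0,0,0.2],[0,0,0.2],[0,0,0.1],[0,0,0.1],[0,0,0]], turn=[[-0.001,0,-0.002],[0,0,0],[0,0,0],[0,0,0],[0,0,0],[0,0,0],[0,0,0]], jaw=[0,0,0,0,0,0,0])

```text
time_s: 4.65
tcp_pos: [0.5961, 0.1481, 0.097]
eef_rot: [179.8, -19.9, -9.9]
contact_force: [-0.6, -0.6, 0.2]
gripper_width: 0.0877
```

Run:
```python
from st import *
st([.597,.150,.104],20,-10)
c=r.capture("side");cv2.imwrite("pics/side4.png",cv2.resize(c["pixels"][130:330,250:450],None,fx=3,fy=3))
c=r.capture("top");cv2.imwrite("pics/top4.png",cv2.resize(c["pixels"][100:300,180:380],None,fx=3,fy=3))
```

```text
4.65 tcp [0.5961 0.1481 0.097 ] [179.8  -19.88  -9.89] q [ 35.1  14.  -47.8  45.9 -19.8   2.6] F [-0.6 -0.6  0.2] w 0.0877
rel slide [ 0.0292 -0.0204 -0.0138] turn [0.0019 0.0014 0.0012]
```

View pics/side4.png

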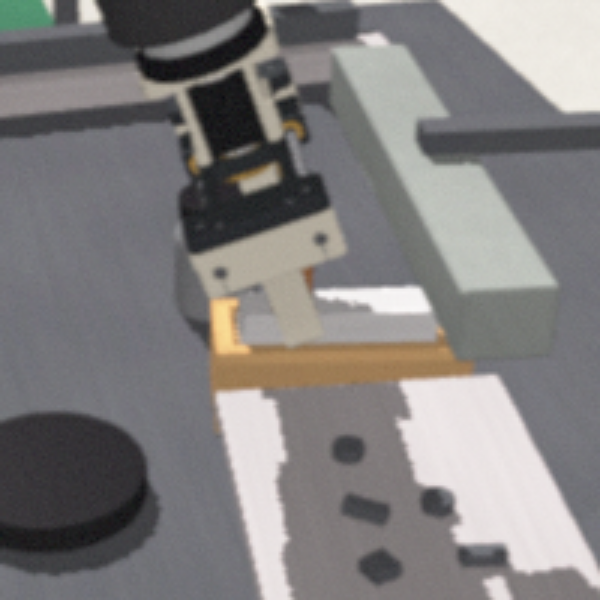

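View pics/top4.png

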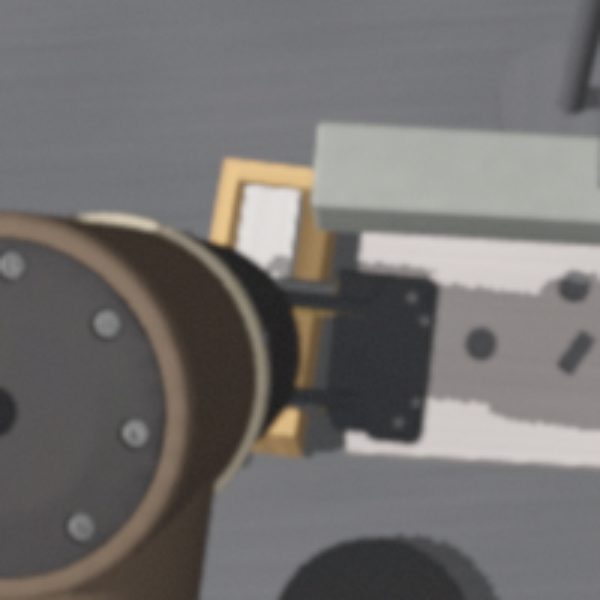

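The fingers straddle the handle, and the palm sits in front of the lamp with a visible gap. I trim by about 3 mm and close, gently at first and then firm.

>>> apply_moves(slide=[[0.029,-0.02,-0.014],[0,0,0],[0,0,0],[0,0,0],[0,0,0],[0,0,0]], turn=[[0,0,0],[0,0,0],[0,0,0],[0,0,0],[0,0,0],[0,0,0]], jaw=[0,0.5,0.65,0.8,1,1], newtons=15)

```text
time_s: 5.35
tcp_pos: [0.6, 0.1511, 0.1013]
eef_rot: [180.0, -20.0, -10.0]
contact_force: [0.3, -0.8, -0.2]
gripper_width: 0.0528
```

>>> apply_moves(slide=[[0,0,0],[0,0,0],[0,0,0],[0,0,0]], turn=[[0,0,0],[0,0,0],[0,0,0],[0,0,0]], jaw=[1,1,1,1], newtons=55)

```text
time_s: 5.75
tcp_pos: [0.6001, 0.1512, 0.1013]
eef_rot: [180.0, -20.0, -10.0]
contact_force: [0.4, 0.4, -0.2]
gripper_width: 0.025
```

Run:
```python
from st import *
st([.597,.150,.104],20,-10)
```

```text
5.75 tcp [0.6001 0.1512 0.1013] [180.   -19.98  -9.96] q [ 35.6  14.  -46.7  44.2 -20.5   3.9] F [ 0.4  0.4 -0.2] w 0.025
rel slide [-0.0174  0.0168  0.0148] turn [-0.0001  0.0003  0.0004]
```

>>> apply_moves(slide=[[0.008,0,-0.021],[0.018,0,-0.05],[0.018,0,-0.05],[0,0,0],[0,0,0]], turn=[[0,0,0],[0,0,0],[0,0,0],[0,0,0],[0,0,0]], jaw=[1,1,1,1,1])

```text
time_s: 6.25
tcp_pos: [0.6, 0.1512, 0.1142]
eef_rot: [180.0, -20.0, -10.0]
contact_force: [0.4, 0.0, -2.7]
gripper_width: 0.025
```

Run:
```python
from st import *
s=st([.6001-.0017,.1512+.0003,.1013+.0047+.013],20,-10)
print(s["moment"])
g=s["tcp_pos"]-.005*tool(20,-10)[:,2];report("now",g,20,-10)
for f,n in((.35,"a"),(1,"b")):
    pass
report("plate hi",onplate(-.008,.093,-7,.106+.012),20,-7)
c=r.capture("side");cv2.imwrite("pics/side5.png",cv2.resize(c["pixels"][130:330,250:450],None,fx=3,fy=3))
```

```text
6.25 tcp [0.6    0.1512 0.1142] [179.99 -19.98  -9.97] q [ 36.8  13.1 -44.9  39.8 -22.9   7.5] F [ 0.4  0.  -2.7] w 0.025
rel slide [ 0.0015 -0.0006 -0.0009] turn [-0.      0.0003  0.0003]
[0.2592 1.5522 0.0087]
now TCP [0.6    0.1512 0.1142] lamp 5.9 mm  q [ 36.7  13.1 -45.   39.9 -22.8   7.4] m 13.3
plate hi TCP [0.585  0.0705 0.1133] lamp 8.4 mm  q [ 28.9   9.9 -49.4  39.7 -18.3  17.6] m 8.9
```

View pics/side5.png

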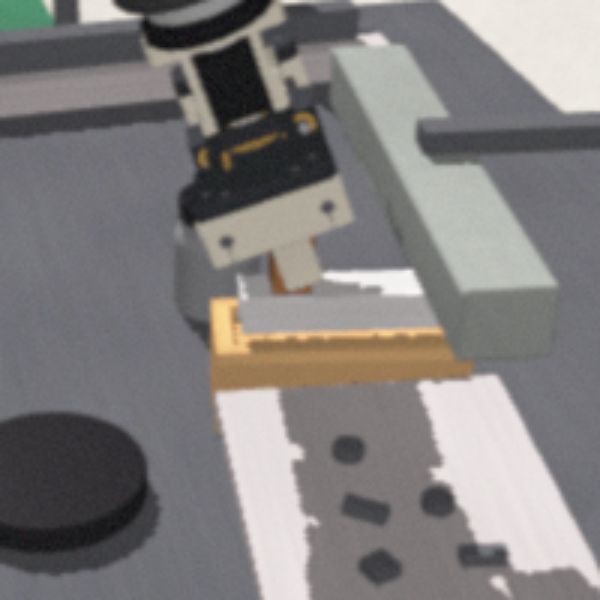

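Lifted level, 5 mm clear of the rim and clear of the lamp. Now over to the free strip of the plate.

Run:
```python
from st import *
s=st(onplate(-.007,.094,-7,.119),20,-7)
```

```text
6.3 tcp [0.5998 0.151  0.114 ] [179.97 -19.96  -9.97] q [ 36.8  13.1 -45.   39.8 -22.9   7.5] F [ 1.   0.7 -2.5] w 0.0247
rel slide [ 0.0036  0.8078 -0.0017] turn [ 0.0121  0.0004 -0.0324]
```

>>> apply_moves(slide=[[-0.02,0.06,0],[0,0.13,0],[0,0.16,0],[0,0.16,0],[0.01,0.16,0],[0.01,0.1,0],[0.004,0.038,0],[0,0,0]], turn=[[0,0,0],[0,0,0],[0.004,0,-0.011],[0.004,0,-0.011],[0.004,0,-0.01],[0,0,0],[0,0,0],[0,0,0]], jaw=[1,1,1,1,1,1,1,1])

```text
time_s: 7.1
tcp_pos: [0.588, 0.0707, 0.1144]
eef_rot: [-180.0, -20.0, -7.1]
contact_force: [0.3, 0.6, -3.4]
gripper_width: 0.0245
```

Run:
```python
from st import *
s=st(onplate(-.007,.094,-7,.1065),20,-7)
R=tool(20,-7); report("",s["tcp_pos"]-.005*R[:,2],20,-7)
c=r.capture("side");cv2.imwrite("pics/side6.png",cv2.resize(c["pixels"][160:360,280:480],None,fx=3,fy=3))
```

```text
7.1 tcp [0.588  0.0707 0.1144] [-179.98  -19.98   -7.12] q [ 28.9  10.1 -48.8  38.8 -18.7  18.3] F [ 0.3  0.6 -3.4] w 0.0245
rel slide [-0.0612 -0.005   0.1119] turn [ 0.0002  0.0002 -0.0013]
 TCP [0.588  0.0707 0.1144] lamp 5.3 mm  q [ 28.9  10.1 -48.8  38.9 -18.6  18.4] m 9.5
```

View pics/side6.png

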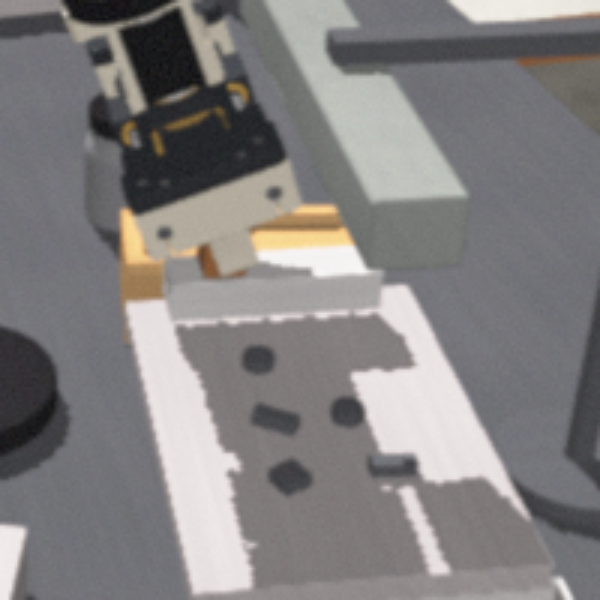

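>>> apply_moves(slide=[[-0.02,-0.005,0.04],[-0.02,0,0.04],[-0.014,0,0.022],[-0.007,0,0.01],[0,0,0]], turn=[[0,0,-0.001],[0,0,0],[0,0,0],[0,0,0],[0,0,0]], jaw=[1,1,1,1,1])

```text
time_s: 7.65
tcp_pos: [0.5862, 0.0721, 0.1016]
eef_rot: [180.0, -20.0, -6.9]
contact_force: [-0.4, 0.3, -3.0]
gripper_width: 0.0249
```

Run:
```python
from st import *
s=st(onplate(-.007,.094,-7,.106),20,-7)
```

```text
7.65 tcp [0.5862 0.0721 0.1016] [179.98 -19.97  -6.94] q [ 27.4  10.9 -51.2  45.2 -15.8  13.2] F [-0.4  0.3 -3. ] w 0.0249
rel slide [-0.0004  0.0073  0.0032] turn [0.     0.0004 0.0007]
```

>>> apply_moves(slide=[[-0.0017,0,0.0047],[0,0,0]], turn=[[0,0,0],[0,0,0]], jaw=[1,1])

```text
time_s: 7.85
tcp_pos: [0.5862, 0.0721, 0.1013]
eef_rot: [180.0, -20.0, -7.0]
contact_force: [-0.2, 0.2, -2.9]
gripper_width: 0.0248
```

>>> apply_moves(slide=[[-0.0017,0,0.0047],[0,0,0]], turn=[[0,0,0],[0,0,0]], jaw=[1,1])

```text
time_s: 8.05
tcp_pos: [0.5863, 0.0721, 0.1013]
eef_rot: [-180.0, -20.0, -7.0]
contact_force: [-2.6, 1.0, 2.5]
gripper_width: 0.0245
```

The scraper is down: Fz went from -3 to +2.5 N. Now the wipe.

>>> apply_moves(slide=[[0,0.05,0],[0,0.1,0],[0,0.1,0],[0,0.1,0],[0,0.1,0],[0,0.1,0],[0,0.1,0],[0,0,0]], turn=[[0,0,0],[0,0,0],[0,0,0],[0,0,0],[0,0,0],[0,0,0],[0,0,0],[0,0,0]], jaw=[1,1,1,1,1,1,1,1])

```text
time_s: 8.85
tcp_pos: [0.5784, 0.0059, 0.1013]
eef_rot: [180.0, -20.0, -7.0]
contact_force: [3.0, -3.5, 5.1]
gripper_width: 0.0246
```

Run:
```python
from st import *
s=st(onplate(-.007,-.113,-7,.106),20,-7)
print("my",((s["tcp_pos"][:2]-pc)@py),"mx(handle)",((s["tcp_pos"][:2]-pc)@px))
c=r.capture("side");cv2.imwrite("pics/side7.png",cv2.resize(c["pixels"][200:400,300:500],None,fx=3,fy=3))
```

```text
8.85 tcp [0.5784 0.0059 0.1013] [179.97 -20.01  -7.05] q [ 20.7   9.6 -52.4  42.8 -13.6  21.7] F [ 3.  -3.5  5.1] w 0.0246
rel slide [-0.0017  1.4108 -0.0003] turn [ 0.0006 -0.0001 -0.0005]
my 0.028078677637085617 mx(handle) -0.03497715084811396
```

View pics/side7.png

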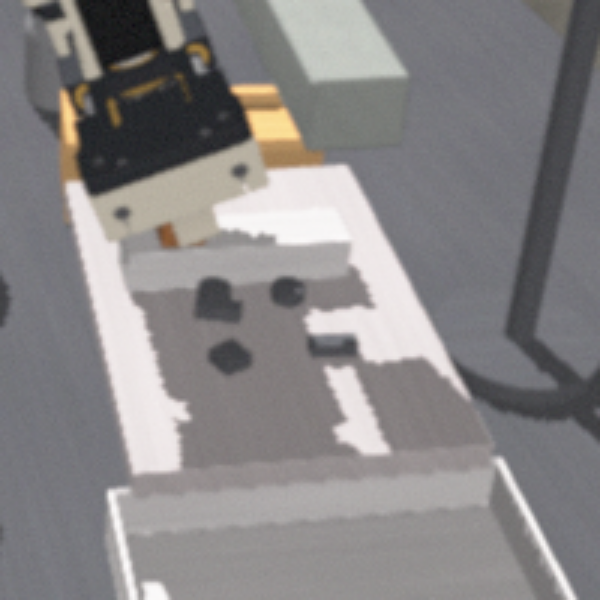

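The slugs are gathering in front of the blade, and the far strip is inside the blade end by about 8 mm. I continue.

>>> apply_moves(slide=[[0,0.1,0],[0,0.1,0],[0,0.12,0],[0,0.12,0],[0,0.12,0],[0,0.12,0],[0,0.12,0],[0,0.1,0]], turn=[[0,0,0],[0,0,0],[0,0,0],[0,0,0],[0,0,0],[0,0,0],[0,0,0],[0,0,0]], jaw=[1,1,1,1,1,1,1,1])

```text
time_s: 9.7
tcp_pos: [0.5681, -0.0817, 0.1013]
eef_rot: [-180.0, -20.1, -6.9]
contact_force: [1.2, 4.1, 5.5]
gripper_width: 0.0246
```

Run:
```python
from st import *
s=st(onplate(-.007,-.113,-7,.106),20,-7)
print("my",((s["tcp_pos"][:2]-pc)@py))
c=r.capture("side");cv2.imwrite("pics/side8.png",cv2.resize(c["pixels"][250:450,310:510],None,fx=3,fy=3))
```

```text
9.7 tcp [ 0.5681 -0.0817  0.1013] [-179.96  -20.07   -6.92] q [ 13.2   9.3 -49.8  29.8 -13.6  41.9] F [1.2 4.1 5.5] w 0.0246
rel slide [-0.0077  0.5285 -0.0034] turn [-0.0008 -0.0008  0.0008]
my -0.06014991077675604
```

View pics/side8.png

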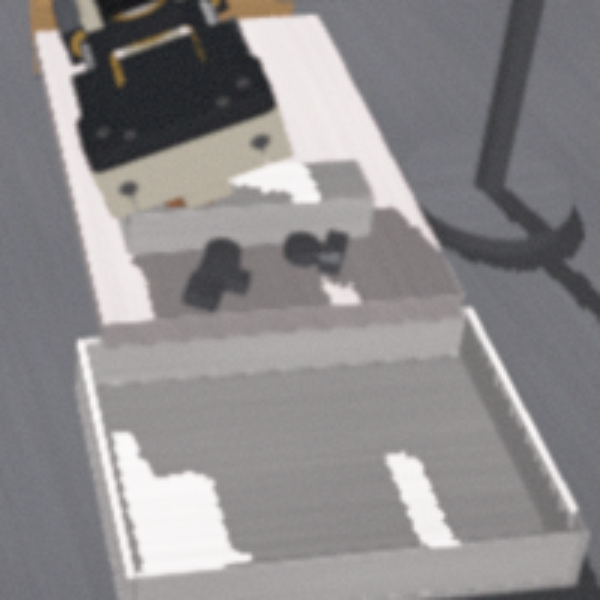

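All five slugs are in front of the blade. I finish the wipe over the edge.

>>> apply_moves(slide=[[0,0.08,0],[0,0.08,0],[0,0.08,0],[0,0.08,0],[0,0.08,0],[0,0.08,0],[0,0.05,0],[0,0,0]], turn=[[0,0,0],[0,0,0],[0,0,0],[0,0,0],[0,0,0],[0,0,0],[0,0,0],[0,0,0]], jaw=[1,1,1,1,1,1,1,1])

```text
time_s: 10.55
tcp_pos: [0.5615, -0.1347, 0.1013]
eef_rot: [180.0, -20.0, -7.0]
contact_force: [2.9, -1.1, 4.6]
gripper_width: 0.0249
```

Run:
```python
from st import *
s=st(onplate(-.007,-.113,-7,.106),20,-7)
print("my",((s["tcp_pos"][:2]-pc)@py))
c=r.capture("side");cv2.imwrite("pics/side9.png",cv2.resize(c["pixels"][250:450,310:510],None,fx=3,fy=3))
c=r.capture("top");cv2.imwrite("pics/top9.png",cv2.resize(c["pixels"][120:320,340:540],None,fx=3,fy=3))
```

```text
10.55 tcp [ 0.5615 -0.1347  0.1013] [180.   -20.03  -6.98] q [  8.2   9.9 -46.1  19.6 -15.5  56.8] F [ 2.9 -1.1  4.6] w 0.0249
rel slide [-0.006  -0.0061 -0.0027] turn [-0.0001 -0.0004  0.0003]
my -0.11361266276123921
```

View pics/side9.png

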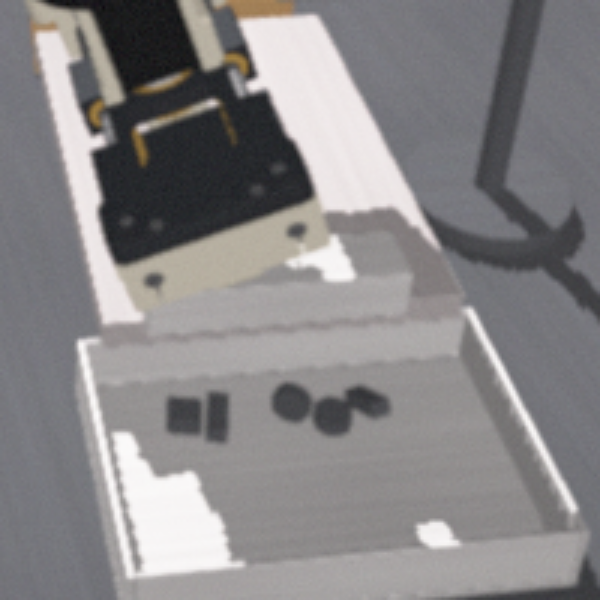

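View pics/top9.png

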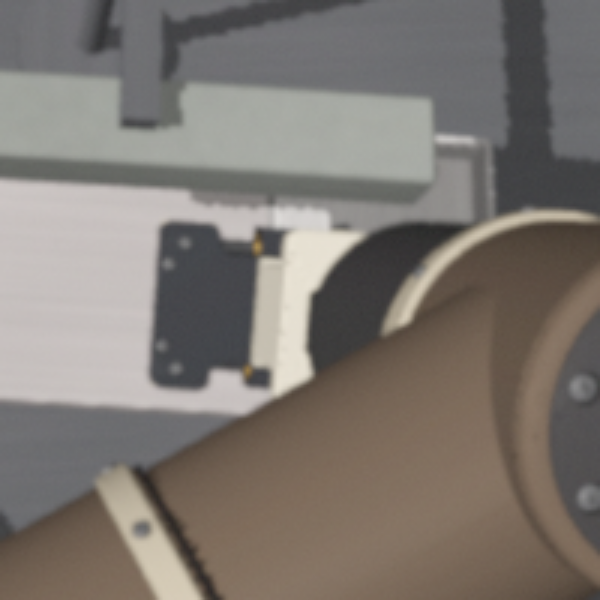

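All five slugs (square, two strips, two rounds) lie in the tray at about (180–385, 385–435) in the crop, and the plate is clear. I lift off along the tool axis and return.

>>> apply_moves(slide=[[0,0,-0.03],[0,0,-0.06],[0,0,-0.06],[0,-0.1,0],[0,-0.2,0],[0,-0.25,0],[0,-0.25,0],[0,-0.25,0]], turn=[[0,0,0],[0,0,0],[0,0,0],[0,0,0],[0,0,0],[0,0,0],[0,0,0],[0,0,0]], jaw=[1,1,1,1,1,1,1,1])

```text
time_s: 11.45
tcp_pos: [0.5677, -0.029, 0.1148]
eef_rot: [179.9, -19.9, -7.0]
contact_force: [0.4, 0.2, -3.6]
gripper_width: 0.0244
```

>>> apply_moves(slide=[[0,-0.25,0],[0,-0.25,0],[0,-0.2,0],[0,-0.15,0],[0,0,0]], turn=[[0,0,0],[0,0,0],[0,0,0],[0,0,0],[0,0,0]], jaw=[1,1,1,1,1])

```text
time_s: 11.95
tcp_pos: [0.5789, 0.0562, 0.115]
eef_rot: [180.0, -20.0, -6.8]
contact_force: [0.1, 0.3, -1.9]
gripper_width: 0.0248
```

Run:
```python
from st import *
g0=np.array([.6001,.1512,.1013])-.005*tool(20,-10)[:,2]
s=st(g0+[0,0,.0145],20,-10)
c=r.capture("side");cv2.imwrite("pics/side10.png",cv2.resize(c["pixels"][160:420,280:520],None,fx=2.3,fy=2.3))
```

```text
11.95 tcp [0.5789 0.0562 0.115 ] [179.97 -19.99  -6.83] q [ 27.8   9.  -50.   38.8 -18.1  19.7] F [ 0.1  0.3 -1.9] w 0.0248
rel slide [ 0.0942 -0.969   0.0254] turn [-0.0122  0.0002  0.0347]
```

View pics/side10.png

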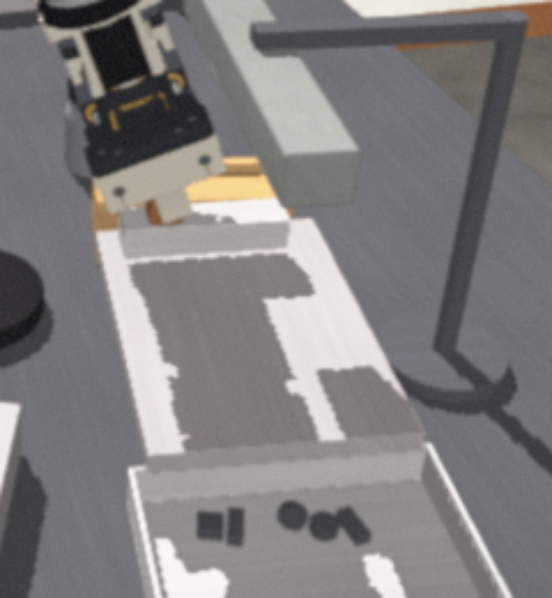

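>>> apply_moves(slide=[[0,-0.1,0],[0,-0.2,0],[0,-0.2,0],[0.02,-0.2,0.005],[0.03,-0.15,0.01],[0.03,-0.08,0.01],[0.014,-0.039,0],[0,0,0]], turn=[[0,0,0],[-0.004,0,0.011],[-0.004,0,0.012],[-0.004,0,0.012],[0,0,0],[0,0,0],[0,0,0],[0,0,0]], jaw=[1,1,1,1,1,1,1,1])

```text
time_s: 12.8
tcp_pos: [0.6028, 0.1488, 0.1155]
eef_rot: [-180.0, -20.0, -10.2]
contact_force: [0.3, -0.8, -2.9]
gripper_width: 0.0248
```

Run:
```python
from st import *
g0=np.array([.6001,.1512,.1013])-.005*tool(20,-10)[:,2]
s=st(g0+[0,0,.001],20,-10)
report("",s["tcp_pos"]-.005*tool(20,-10)[:,2],20,-10)
c=r.capture("side");cv2.imwrite("pics/side11.png",cv2.resize(c["pixels"][180:280,300:440],None,fx=5,fy=5))
c=r.capture("top");cv2.imwrite("pics/top11.png",cv2.resize(c["pixels"][100:300,180:380],None,fx=3,fy=3))
```

```text
12.8 tcp [0.6028 0.1488 0.1155] [-179.97  -19.96  -10.15] q [ 36.5  13.2 -44.4  39.1 -23.1   8.3] F [ 0.3 -0.8 -2.9] w 0.0248
rel slide [-0.0743 -0.0188  0.1138] turn [ 0.0002  0.0005 -0.0017]
 TCP [0.6028 0.1488 0.1155] lamp 2.6 mm  q [ 36.5  13.2 -44.5  39.3 -23.    8.3] m 13.7
```

View pics/side11.png

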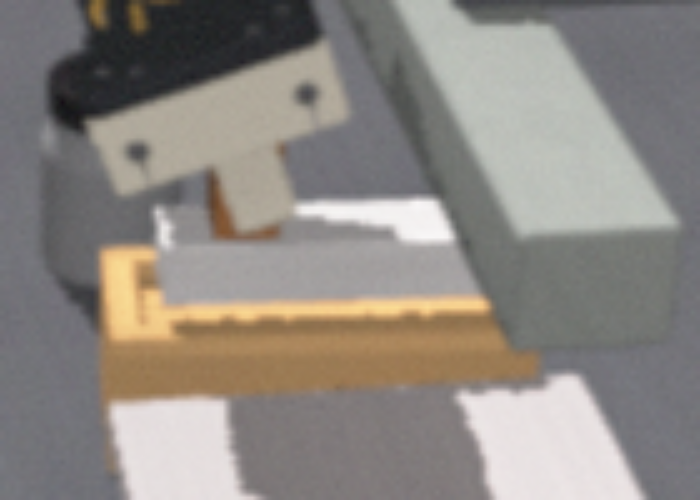

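View pics/top11.png

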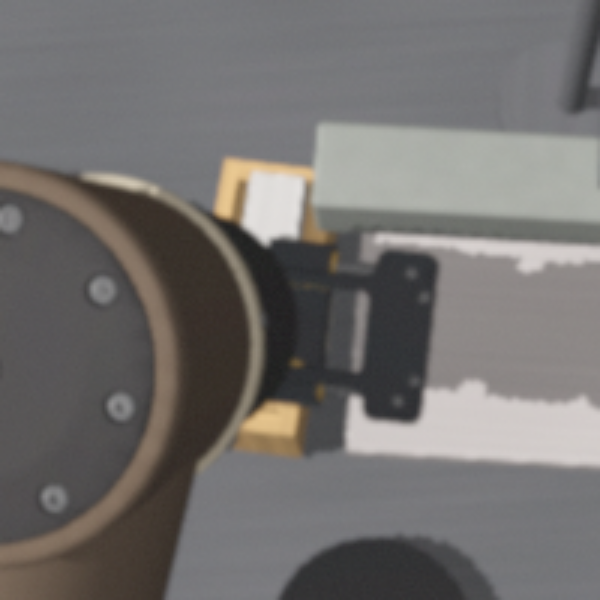

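I remove the 3 mm offset first, moving away from the lamp, then lower into the recess.

>>> apply_moves(slide=[[-0.029,-0.019,-0.01],[0,0,0],[-0.012,0,0.033],[-0.012,0,0.033],[-0.012,0,0.033],[0,0,0]], turn=[[0,0,-0.002],[0,0,0],[0,0,0],[0,0,0],[0,0,0],[0,0,0]], jaw=[1,1,1,1,1,1])

```text
time_s: 13.5
tcp_pos: [0.5996, 0.1508, 0.1042]
eef_rot: [179.9, -19.9, -10.0]
contact_force: [0.0, -0.7, -3.2]
gripper_width: 0.0245
```

Run:
```python
from st import *
g0=np.array([.6001,.1512,.1013])-.005*tool(20,-10)[:,2]
s=st(g0,20,-10)
```

```text
13.5 tcp [0.5996 0.1508 0.1042] [179.93 -19.92  -9.97] q [ 36.   13.8 -46.3  42.8 -21.2   5. ] F [ 0.  -0.7 -3.2] w 0.0245
rel slide [-0.006  -0.005   0.0291] turn [0.0007 0.0009 0.0004]
```

>>> apply_moves(slide=[[-0.005,0,0.014],[-0.0035,0,0.01],[0,0,0]], turn=[[0,0,0],[0,0,0],[0,0,0]], jaw=[1,1,1])

```text
time_s: 13.8
tcp_pos: [0.6, 0.1512, 0.1024]
eef_rot: [180.0, -20.0, -10.0]
contact_force: [-0.0, 0.4, -3.3]
gripper_width: 0.0248
```

>>> apply_moves(slide=[[-0.0017,0,0.0047],[0,0,0]], turn=[[0,0,0],[0,0,0]], jaw=[1,1])

```text
time_s: 14.0
tcp_pos: [0.6001, 0.1513, 0.1021]
eef_rot: [180.0, -20.0, -10.0]
contact_force: [0.5, -0.6, -2.4]
gripper_width: 0.0248
```

>>> apply_moves(slide=[[-0.0017,0,0.0047],[0,0,0]], turn=[[0,0,0],[0,0,0]], jaw=[1,1])

```text
time_s: 14.2
tcp_pos: [0.6, 0.1513, 0.1016]
eef_rot: [180.0, -20.0, -10.0]
contact_force: [0.2, 0.0, -2.8]
gripper_width: 0.0245
```

>>> apply_moves(slide=[[-0.0017,0,0.0047],[0,0,0]], turn=[[0,0,0],[0,0,0]], jaw=[1,1])

```text
time_s: 14.4
tcp_pos: [0.6001, 0.1514, 0.1013]
eef_rot: [180.0, -20.0, -10.0]
contact_force: [-1.1, 0.1, -0.1]
gripper_width: 0.0244
```

The scraper is seated: its weight is taken up at the original height. I release it, then back out along the tool axis.

>>> apply_moves(slide=[[0,0,0],[0,0,0],[0,0,0],[0,0,0],[0,0,0],[0,0,0]], turn=[[0,0,0],[0,0,0],[0,0,0],[0,0,0],[0,0,0],[0,0,0]], jaw=[0.6,0.5,0.4,0.2,0,0])

```text
time_s: 15.0
tcp_pos: [0.6001, 0.1513, 0.1011]
eef_rot: [180.0, -20.0, -10.0]
contact_force: [-0.4, 0.1, 0.0]
gripper_width: 0.0673
```

>>> apply_moves(slide=[[0,0,-0.05],[0,0,-0.15],[0,0,-0.2],[0,0,-0.25],[0,0,-0.3],[0,0,-0.3],[0,0,-0.3],[0,0,0]], turn=[[0,0,0],[0,0,0],[0,0,0],[0,0,0],[0,0,0],[0,0,0],[0,0,0],[0,0,0]], jaw=[0,0,0,0,0,0,0,0])

```text
time_s: 15.8
tcp_pos: [0.5483, 0.1624, 0.2516]
eef_rot: [-179.6, -20.2, -10.0]
contact_force: [0.6, 0.6, 0.7]
gripper_width: 0.0876
```

Run:
```python
from st import *
s=st([.5,.3,.25],20,-10)
c=r.capture("side");cv2.imwrite("pics/side12.png",c["pixels"]);cv2.imwrite("pics/side12z.png",cv2.resize(c["pixels"][180:280,300:440],None,fx=5,fy=5))
pickle.dump(c,open("side12.pkl","wb"))
c=r.capture("top");cv2.imwrite("pics/top12.png",c["pixels"]);pickle.dump(c,open("top12.pkl","wb"))
```

```text
15.8 tcp [0.5483 0.1624 0.2516] [-179.65  -20.21   -9.99] q [ 45.6   0.5 -35.1  23.5 -44.9  19.1] F [0.6 0.6 0.7] w 0.0876
rel slide [-0.6764 -1.2726 -0.1744] turn [-0.0042 -0.0024  0.0001]
```

View pics/side12.png

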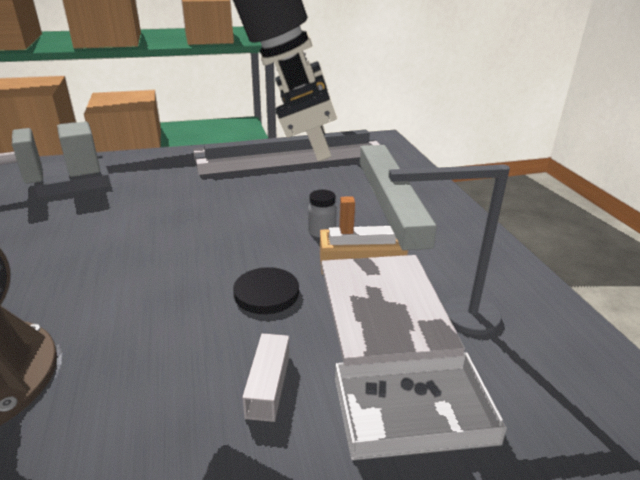

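View pics/side12z.png

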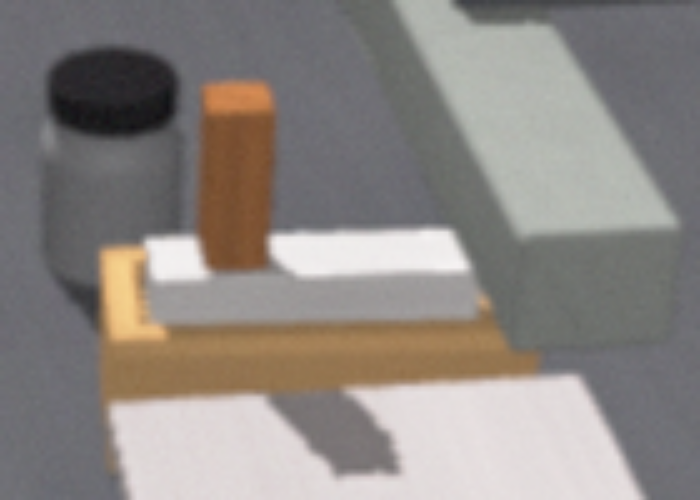

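View pics/top12.png

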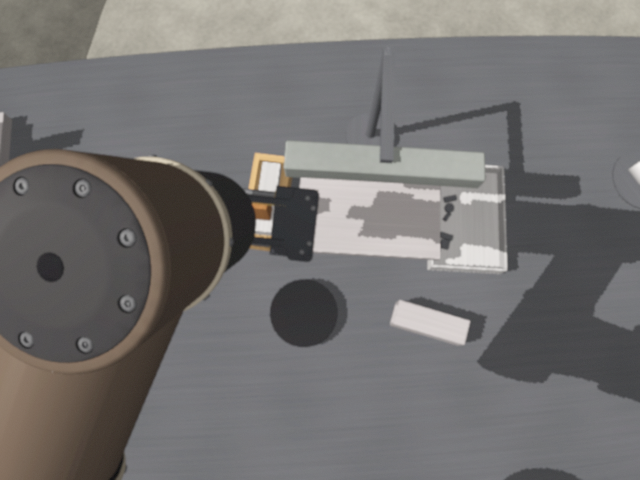

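The scraper is back in the recess at side view (345,215). The plate is bare, all five slugs are in the tray at about (370–435, 383–390), and the discs, tube, jar and lamp haven't moved. One depth check for flatness, then I hand in.

Run:
```python
from st import *
for n in("side0.pkl","side12.pkl"):
    W=cloud(load(n)); d=W[:,:2]-[.6265,.1458]; a=np.radians(-10); X=d@[np.cos(a),np.sin(a)];Y=d@[-np.sin(a),np.cos(a)]
    k=(np.abs(Y)<.01)&(X>-.01)&(X<.055)&(W[:,2]>.06)&(W[:,2]<.095)
    A=np.c_[X[k],Y[k],np.ones(k.sum())]; print(n,k.sum(),np.linalg.lstsq(A,W[k,2],rcond=None)[0])
    k=(W[:,2]>.136)&(W[:,2]<.145)&(abs(X+.03)<.03)&(abs(Y)<.03); print("handle top",W[k].mean(0))
r.close_job(); print("done",r.get_state()["time_s"])
```

```text
side0.pkl 203 [-0.0007  0.0353  0.0737]
handle top [0.598  0.1499 0.1383]
side12.pkl 194 [-0.0087 -0.0096  0.074 ]
handle top [0.5975 0.1493 0.1384]
the job is handed in; nothing more can be done
the job is handed in; nothing more can be done
```

The job is done and handed in at about 16 s of robot time: all five slugs are in the chip tray and the scraper is back in the recess of its rest. I gripped it by the handle, set it down on the plate's free strip and wiped once, about 186 mm.

**Last checks**
- **Slugs:** the side view shows all five in the tray and nothing left on the plate. The fingers stayed on the handle throughout.
- **Scraper:** it lies flat at its original height. Depth puts the block top at 74 mm both before and after with under 1° of tilt along its length, and the handle top within 1 mm of its starting place.
- **Bystanders:** the discs, tube offcut, jar and lamp look unmoved in the final pictures. The force readings after each move stayed below about 7 N.

**Deviations**
- **Lean:** the advised 25 to 45° did not work. At about 35° joint 3 ran to within 0.2° of its range limit (-58.1° against -58.28°), and the move fell short there. I backed off and did the job at 20°, gripping at about 56 mm instead of 62 mm to keep the gripper's palm clear of the lamp.
- **Lamp clearance:** it was tight, about 3 mm by my calculation at the closest point, when the scraper came back over the rest about 3 mm off target. I corrected that before lowering it.

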